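Empty the tilting rinse drum into its drip tray

TASK

Empty the rinse drum of its bolts: move every offcut that was dumped in the drip tray into the plywood box and twist the perforated cap off the drum; then pull out the sprung index pin by its ball knob, tip the drum over to the last notch, let the pin go home there and let the bolts slide out into the tray. After that swing the drum back upright with the pin home in its first notch, put the cap back on and turn it home under its claws, with the bolts left lying in the tray; do not disturb the grease tin, the tape measure or the glass tumbler.

Things in the scene. Friction and masses are not known exactly. Their poses are not given: they have to be found in the camera images.
- drum (a joint): tilt of the aluminium drum (116 mm across, 113 mm tall, open mouth 108 mm) in its stand, rad: 0 = upright, grows as the mouth tips towards the tray; the index disc has notches at 0, 1.178 and 2.356 (the last: mouth 45 degrees below level, emptying). With the pin out it turns stiffly (about 3 N at the knob) and stays where it is left
- pin (a joint): how far the index pin is pulled out along the lever, m: 0 = home in a notch, clear of the disc from 0.010 on, end of travel 0.016; a spring pulls it in with 6 N (home) to 10 N (out). On the rim between notches it reads about 0.008. The notch leaves the round-tipped pin 1.4 mm to either side; 0.002 or less is home
- knob (a point): centre of the black ball knob (32 mm across) on the index pin, at the free end of the drum's lever, 150 mm + pin from the pivot: pull it straight away from the pivot. The lever leans 67.5 degrees from vertical, away from the tray at drum 0 and towards it at drum 2.356
- pivot (a point): point of the drum's fixed turning axis in the plane of index disc and knob, 160 mm above the table, on the robot's side. Its x axis is the turning axis (level; the drum's centre lies 134 mm along +x), y points level to the side where the tray sticks out (the drum's mouth tips from +z towards +y), z is up
- mouth (a point): centre of the drum's rim, 58 mm from the turning axis; moves with the drum; its x axis is the turning axis, z points out of the mouth. The two claws that hold the cap's ears stand on the rim at +x and -x, their tops 19 mm above the rim, each with a stop that ends clockwise turning
- cap_grip (a point): middle of the strap handle (74 mm along this point's y, 14 mm thick, top 10 mm higher) of the perforated cap, 116 mm plate with two ears along x (140 mm over them, 18 mm wide); plate's underside 26 mm below, a 102 mm boss 6 mm further. Closed: 26 mm above mouth, x along the mouth's x. Opens by turning 0.75 rad counterclockwise seen from above, then straight up; closes in reverse, to the stop
- tray: fixed aluminium drip tray, 216 x 390 mm outside, long side along its y axis (pointing away from the drum), walls 4 mm thick and 45 mm high, floor 4 mm thick; origin under its centre. The drum stands over its -y end, its axis 108 to 122 mm from the origin
- offcut_box: fixed open plywood box for offcuts, 200 x 210 x 55 mm (x, y, z), walls and floor 8 mm thick; origin under its centre
- tube_a_mid (a point): centre of a rusty square tube offcut, 30 x 30 x 170 mm, x axis along its length. The number of offcuts and of bolts varies; absent ones have no pose.
- tube_b_mid (a point): centre of a rusty square tube offcut, 40 x 40 x 110 mm, x axis along its length. May be absent
- pipe_mid (a point): centre of a round pipe offcut, 42 mm across, 85 mm long, z axis along its length; starts standing on end. May be absent
- part_0_mid (a point): middle of a hexagon bolt (70 mm long, head 26 mm across flats, shank 16 mm), z axis along it, away from the head; starts inside the drum. May be absent
- part_1_mid (a point): middle of a hexagon bolt (59 mm long, head 23 mm across flats, shank 14 mm), z axis along it, away from the head; starts inside the drum. May be absent
- part_2_mid (a point): middle of a hexagon bolt (70 mm long, head 26 mm across flats, shank 16 mm), z axis along it, away from the head; starts inside the drum. May be absent
- part_3_mid (a point): middle of a hexagon bolt (59 mm long, head 23 mm across flats, shank 14 mm), z axis along it, away from the head; starts inside the drum. May be absent
- grease_tin: round tin with a lever lid, 69 mm across, 60 mm tall, origin under its centre; to be left alone
- tape_measure: pocket tape measure, 54 x 80 x 68 mm, origin under its centre; to be left alone
- tumbler: glass tumbler, 80 mm across, 91 mm tall, origin under its centre; to be left alone

How it is judged (in metres and radians):
On the way, in this order (a step that is already met when the one before it is completed fails the run):
1. every offcut lies in the plywood box and the cap is off the drum, at least 100 mm from its mouth (x of tube_a_mid in the frame of offcut_box between -0.095 and 0.095 m and y of tube_a_mid in the frame of offcut_box between -0.1 and 0.1 m and z of tube_a_mid in the frame of offcut_box between 0 and 0.075 m and x of tube_b_mid in the frame of offcut_box between -0.095 and 0.095 m and y of tube_b_mid in the frame of offcut_box between -0.1 and 0.1 m and z of tube_b_mid in the frame of offcut_box between 0 and 0.075 m and x of pipe_mid in the frame of offcut_box between -0.095 and 0.095 m and y of pipe_mid in the frame of offcut_box between -0.1 and 0.1 m and z of pipe_mid in the frame of offcut_box between 0 and 0.075 m and distance between cap_grip and mouth above 0.1 m), for 0.2 s.
2. the drum stands tipped in the last notch (135 degrees), the pin home (value of joint drum above 2.29 rad and value of joint pin below 0.002 m), for 0.4 s.
3. the drum stands upright again, the pin home in the first notch (value of joint drum below 0.06 rad and value of joint pin below 0.002 m), for 0.3 s.
At the end, for the whole second after the job is handed in: offcuts inside the plywood box, bolts in the drip tray; drum upright within 0.06 rad, pin home (2 mm or less out); cap on the rim (centre within 6 mm, height within 5 mm), ears under the claws within 0.15 rad of home; bolts and cap at rest (all of step 3 and x of tube_a_mid in the frame of offcut_box between -0.095 and 0.095 m and y of tube_a_mid in the frame of offcut_box between -0.1 and 0.1 m and z of tube_a_mid in the frame of offcut_box between 0 and 0.075 m and x of tube_b_mid in the frame of offcut_box between -0.095 and 0.095 m and y of tube_b_mid in the frame of offcut_box between -0.1 and 0.1 m and z of tube_b_mid in the frame of offcut_box between 0 and 0.075 m and x of pipe_mid in the frame of offcut_box between -0.095 and 0.095 m and y of pipe_mid in the frame of offcut_box between -0.1 and 0.1 m and z of pipe_mid in the frame of offcut_box between 0 and 0.075 m and x of part_0_mid in the frame of tray between -0.106 and 0.106 m and y of part_0_mid in the frame of tray between -0.193 and 0.193 m and z of part_0_mid in the frame of tray between 0 and 0.055 m and x of part_1_mid in the frame of tray between -0.106 and 0.106 m and y of part_1_mid in the frame of tray between -0.193 and 0.193 m and z of part_1_mid in the frame of tray between 0 and 0.055 m and x of part_2_mid in the frame of tray between -0.106 and 0.106 m and y of part_2_mid in the frame of tray between -0.193 and 0.193 m and z of part_2_mid in the frame of tray between 0 and 0.055 m and x of part_3_mid in the frame of tray between -0.106 and 0.106 m and y of part_3_mid in the frame of tray between -0.193 and 0.193 m and z of part_3_mid in the frame of tray between 0 and 0.055 m and z of cap_grip in the frame of mouth between 0.021 and 0.031 m and horizontal distance between cap_grip and mouth below 0.006 m and angle between the x axis of cap_grip and the x axis of mouth, either way round below 0.15 rad and linear speed of each of cap, part_0, part_1, part_2, part_3 below 0.03 m/s); the robot touches nothing.
It fails at once if the grease tin is moved more than 30 mm or tipped (distance of grease_tin from where it was at the start of the episode above 0.03 m or angle between grease_tin's own z axis and vertical above 0.5 rad).
It fails at once if the tape measure is moved more than 30 mm or tipped (distance of tape_measure from where it was at the start of the episode above 0.03 m or angle between tape_measure's own z axis and vertical above 0.5 rad).
It fails at once if the tumbler is moved more than 30 mm or tipped (distance of tumbler from where it was at the start of the episode above 0.03 m or angle between tumbler's own z axis and vertical above 0.5 rad).
Of tube_a, tube_b, pipe only 1 to 3 are there at a start; the rules pass over those that are not, and their reading is None.
Of part_0, part_1, part_2, part_3 only 2 to 4 are there at a start; the rules pass over those that are not, and their reading is None.
At some moment in a run one of tube_a, tube_b, pipe may be knocked a few centimetres aside while the robot is not near it.
Once in a run the grip may slacken for a moment while it holds something.
It also fails if it takes over 210 s, if anything falls off the work surface, if the arm or the gripper's body presses on something with over 40 N, if the wrist force passes 120 N, or if a joint passes its speed limit or range.

ROBOT

A 6-joint arm with a two-finger parallel gripper is mounted at the origin on a cart in front of the work surface, level with it; the furniture and walls round the work are solid. World frame = base frame: x ahead of the robot, y to its left, z up, the work surface at z = 0. Lengths are in mm, angles in rad, forces in N, time in s.
With the tool pointing down it reaches from about 275 to 750 mm from the base axis. Payload 10.2 kg.
Tool frame: the origin (TCP) lies between the finger pads; the fingertips stand 22 mm ahead of it and the grasp point (between the pads) lies 3 mm ahead of it (bot.finger_overhang is the distance from the TCP to the fingertips, in mm); z points along the fingers, y is the direction in which the jaws open and shut (so a half turn about z gives the same grasp; the last joint's range is limited). The gripper opens to 88 mm and grips with 3 to 60 N. Pads are 18 mm wide; open, the fingers measure 123 mm over their backs; the gripper's body (75 mm by 187 mm) begins 45 mm behind the grasp point.
Start: joints at [-1.517, 0.313, 1.498, -0, 1.331, -0.223], TCP at [143.458, -505.026, 260.72] pointing down, gripper open.
Joint ranges: [-2.94, 2.94], [-0.97, 2.17], [0.19, 2.56], [-1.23, 4.37], [0.02, 3.11], [-2.88, 2.88]. Speed limits (rad/s): [2.39, 2.39, 3.01, 3.14, 3.14, 3.14].

INTERFACE

Orientations are given as a unit quaternion [x, y, z, w].
In Python, from bench import bot, eyes, ticket, nets gives the robot as it stands.
- The arm moves only by the shell command python3 -m pendant 'ROWS' [FORCE]. ROWS is a JSON object of lists of equal length, an entry for each row: "travel": the shift along the tool's x, y, z each as a share of 0.3 m, from -1 to 1, a list of three; "rotation": the turn, a rotation vector about the tool's x, y, z each as a share of 180 degrees, from -1 to 1, a list of three; "gripper": the opening, from -1 (shut) to 1 (fully open), so that 0 is half open. A call has 1 to 12 rows; each row shifts and turns the commanded pose from where the row before left it, along the tool's axes as they then stand; what a row does not reach is not made up. A row lasts 1/10 s, in which the tool goes at most 50 mm and 8.59 degrees, less where a joint would pass 70% of its speed; a pose out of reach is approached as far as the arm can. A call with a number of a shift or a turn outside -1 to 1 is refused whole. A call with a gripper value outside its range is refused whole. The fingers move at their own pace and stop on an object; FORCE is the grip in N (left out, the last holds). Time passes only in rows, so rows that do not move let the fingers close. It gives the time, the measured TCP pose, the force and the opening at its end, in the units of the state.
- bot.get_state(): the state, without advancing time (a new reading comes with each control period).
- eyes.get_image(name): name is "scene" or "top" or "wrist"; returns the picture (420x560x3 uint8, red, green, blue); there is no depth.
- eyes.camera_params(name): a dict with "fx", "fy", "cx", "cy" (pixels), "dist_coeffs" ([k1, k2, p1, p2, k3] as OpenCV has them; the pictures are not rectified), "rvec" (rotation vector, rad) and "tvec" (3), from world to camera coordinates, as OpenCV has them; the wrist camera has in their place "T_tool_cam" (4x4, takes a point from camera to tool coordinates, whose origin is the TCP and whose axes are the flange's). Camera axes: x right, y down, z forward; pixel columns grow to the right and rows downward; lengths in mm; the calibration is good to about 2 mm. A picture is of the moment at which its call begins: read the wrist's pose just before it. camera_params takes no time and is no camera call.
- ticket.finish_job(): hands the job in, once; it reports no verdict.
Trained networks look in the newest picture that a camera, given by its name, has taken for a name from the list of things; names that differ only in an ending like _2 or _b are one class to them, and where a whole thing is asked for, a point or a joint stands for the part that bears it (a point fixed in the world has none). Each returns a list of dicts, best first, with "conf" (0 to 1); they miss things now and then, are a little off and sometimes report something else, mostly with a low value. They report only what shows in the picture. A call takes as long as a camera call.
- nets.boxes_of(camera, target): "location" ([row, column] in pixels, amid what is visible of it).
- nets.spot_point(camera, target): "location" ([row, column] in pixels: a listed point, or the origin of a listed thing).
The state is a dict: "t": time; "q": joint angles; "qvel": joint speeds; "tau": joint torques, N m; "eef_pos": TCP position; "eef_rot": TCP orientation; "ft_force": force on the tool from outside, world axes, zero at the start; "torque": the same for the moment, N m; "gripper_width": finger opening in mm.
Only numpy, scipy, OpenCV 4.12 (cv2) and the standard library are available. Lean on these libraries where they do the work, as an engineer would, in place of code of your own. Each camera call takes 0.05 s, during which the arm holds its last target.

## Working session

There is one attempt and no reset: what is moved stays moved. The work goes in short steps, Python scripts to look and compute and a shell command to move; the robot and the scene stay as the last step left them, time stands still between calls to the robot, and variables do not carry over. Pictures are saved under pics/ and viewed, and the job is handed in when it is done.

```bash
ls; mkdir -p pics
python3 - <<'E'
from bench import bot,eyes,ticket,nets
import cv2
print(bot.get_state())
for n in ["scene","top","wrist"]:
    im=eyes.get_image(n); cv2.imwrite(f"pics/{n}0.png",im[:,:,::-1])
    print(n,eyes.camera_params(n))
E
```

```text
pics
{'t': 0.0, 'q': array([-1.51738945e+00,  3.13441900e-01,  1.49839084e+00, -1.90751637e-05,
        1.33103938e+00, -2.23407883e-01]), 'qvel': array([ 2.21495113e-04, -2.12362366e-04, -7.94785062e-04, -1.41867337e-05,
        9.53974195e-04,  6.09310500e-05]), 'tau': array([-1.91298561e-03, -4.02211440e+01, -2.52277637e+01,  6.93792617e-02,
        3.51842260e-02, -9.31182308e-05]), 'eef_pos': array([ 143.44734386, -504.80044972,  260.18261333]), 'eef_rot': array([ 9.90436463e-01,  1.37968121e-01,  4.50824284e-05, -6.38211288e-04]), 'ft_force': array([-0.20501483, -0.43686672,  0.36540917]), 'torque': array([-0.01074005,  0.0180789 , -0.01850333]), 'gripper_width': 87.89176284588967}
scene {'fx': 451.3351730298711, 'fy': 451.3351730298711, 'cx': 275.6853655200074, 'cy': 215.69710373963113, 'dist_coeffs': array([0.04466903, 0.        , 0.        , 0.        , 0.        ]), 'rvec': array([ 0.76995905, -2.52044191,  1.22131487]), 'tvec': array([ 427.38750135,  277.0962248 , 1247.89540055])}
top {'fx': 420.5549920278013, 'fy': 420.5549920278013, 'cx': 277.00933359007286, 'cy': 210.86893965799408, 'dist_coeffs': array([-0.09636251,  0.        ,  0.        ,  0.        ,  0.        ]), 'rvec': array([ 2.17265938, -2.20643018,  0.10485162]), 'tvec': array([   9.13591623,  516.11447893, 1507.45833992])}
wrist {'fx': 327.2909074354086, 'fy': 327.2909074354086, 'cx': 274.5822985790297, 'cy': 210.36934591367512, 'dist_coeffs': array([-0.0722848,  0.       ,  0.       ,  0.       ,  0.       ]), 'T_tool_cam': array([[-1.79922726e-04, -9.53445148e-01, -3.01566439e-01,
         7.82505188e+01],
       [ 9.99999729e-01,  4.35645579e-05, -7.34362530e-04,
        -3.25426259e-01],
       [ 7.13312000e-04, -3.01566490e-01,  9.53444882e-01,
        -1.23552058e+02],
       [ 0.00000000e+00,  0.00000000e+00,  0.00000000e+00,
         1.00000000e+00]])}
```

View pics/scene0.png

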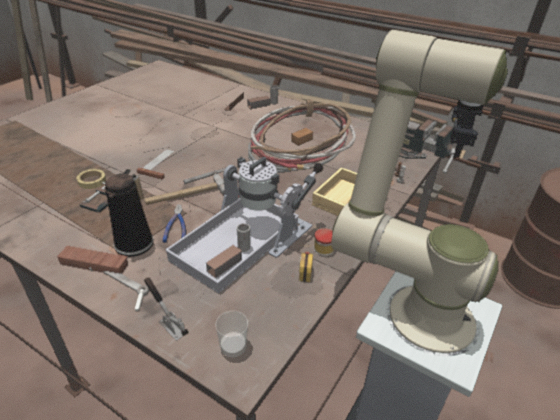

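View pics/top0.png

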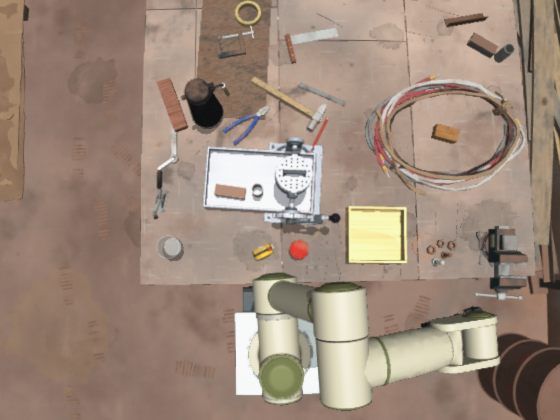

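View pics/wrist0.png

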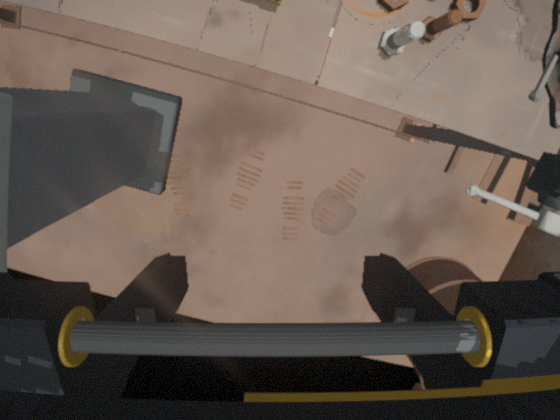

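The tray holds one brown offcut (top ~191,230) and a standing pipe (top ~190,257). The drum is at about (175,293), the knob at (218,335) and the box at (235,377). The red tin, tape and tumbler sit along the near edge.

```bash
cat > h.py <<'E'
from bench import bot,eyes,ticket,nets
import cv2, numpy as np
from scipy.spatial.transform import Rotation as R
from scipy.optimize import least_squares
def cam(n,st=None):
    p=eyes.camera_params(n)
    K=np.array([[p['fx'],0,p['cx']],[0,p['fy'],p['cy']],[0,0,1.]]);d=np.array(p['dist_coeffs'])
    if n=='wrist':
        st=st or bot.get_state()
        T=np.eye(4);T[:3,:3]=R.from_quat(st['eef_rot']).as_matrix();T[:3,3]=st['eef_pos']
        W=np.linalg.inv(T@np.array(p['T_tool_cam']))
        return K,d,W[:3,:3],W[:3,3]
    return K,d,R.from_rotvec(p['rvec']).as_matrix(),np.array(p['tvec'])
def proj(c,P):
    K,d,Rm,t=c
    q,_=cv2.projectPoints(np.atleast_2d(np.asarray(P,float)),cv2.Rodrigues(Rm)[0],t,K,d);return q[:,0]
def ray(c,uv):
    K,d,Rm,t=c
    u=cv2.undistortPoints(np.array([[uv]],float),K,d)[0,0]
    v=Rm.T@np.array([u[0],u[1],1]);return -Rm.T@t,v/np.linalg.norm(v)
def onz(c,uv,z):
    o,v=ray(c,uv);return o+v*(z-o[2])/v[2]
def tri(obs): # list (cam,uv)
    A=np.zeros((3,3));b=np.zeros(3)
    for c,uv in obs:
        o,v=ray(c,uv);M=np.eye(3)-np.outer(v,v);A+=M;b+=M@o
    return np.linalg.solve(A,b)
def snap(n,name):
    st=bot.get_state();im=eyes.get_image(n);cv2.imwrite(f'pics/{name}.png',im[:,:,::-1]);return st,im
def shift(dw,st=None):
    """world displacement mm -> tool-axis travel shares"""
    st=st or bot.get_state()
    return R.from_quat(st['eef_rot']).inv().apply(dw)/300
E
python3 - <<'E'
from h import *
cs={n:cam(n) for n in('scene','top')}
for n in cs: eyes.get_image(n)
for t in "knob pivot mouth cap_grip tray offcut_box tube_a_mid pipe_mid grease_tin tape_measure tumbler part_0_mid".split():
    o=[];s=t
    for n in cs:
        r=nets.spot_point(n,t)
        for x in r[:2]: s+=f" {n}:{np.round(x['location'])} {x['conf']:.2f}"
        if r and r[0]['conf']>.4:o.append((cs[n],r[0]['location'][::-1]))
    if len(o)==2:
        X=tri(o);s+=f" -> {X.round(1)} err {[np.round(np.linalg.norm(proj(c,X)[0]-np.array(uv)),1) for c,uv in o]}"
    print(s)
print(bot.get_state()['t'])
E
```

```text
knob scene:[168. 320.] 0.53 top:[216. 336.] 0.56 top:[192. 234.] 0.41 -> [ 476.6 -185.2  212.2] err [np.float64(1.8), np.float64(1.8)]
pivot top:[215. 289.] 0.68
mouth scene:[171. 259.] 0.57 top:[174. 294.] 0.90 top:[187. 257.] 0.53 -> [616.9 -51.5 218. ] err [np.float64(0.9), np.float64(0.9)]
cap_grip scene:[166. 259.] 0.63 top:[174. 292.] 0.66 top:[190. 233.] 0.64 -> [611.8 -44.5 241.6] err [np.float64(1.1), np.float64(1.1)]
tray scene:[244. 234.] 0.80 top:[180. 260.] 0.79 -> [635.1  63.7  -9.7] err [np.float64(0.2), np.float64(0.2)]
offcut_box scene:[200. 347.] 0.63 top:[238. 374.] 0.98 top:[251. 264.] 0.72 -> [ 420.9 -352.     6.3] err [np.float64(2.5), np.float64(2.4)]
tube_a_mid
pipe_mid scene:[235. 241.] 0.67 top:[190. 256.] 0.54 -> [589.3  77.1  60.8] err [np.float64(0.9), np.float64(0.8)]
grease_tin scene:[248. 324.] 0.63 top:[247. 294.] 0.68 -> [378.9 -62.4  10.6] err [np.float64(2.1), np.float64(1.9)]
tape_measure scene:[272. 306.] 0.88 top:[250. 262.] 0.49 top:[191. 255.] 0.46 -> [370.9  57.1   4.8] err [np.float64(1.1), np.float64(0.9)]
tumbler scene:[349. 233.] 0.94 scene:[168. 258.] 0.66 top:[244. 173.] 0.92 -> [397.2 385.  -13.9] err [np.float64(2.2), np.float64(1.5)]
part_0_mid
1.45
```

```bash
python3 -m pendant '{"travel":[[0,0,-0.16],[0,0,-0.16],[0,0,-0.16],[0,0,0],[0,0,0],[0,0,0],[0,0,0],[0,0,0],[0,0,0]],"rotation":[[0,0,-0.0457],[0,0,-0.0457],[0,0,-0.0457],[0,0,-0.0457],[0,0,-0.0457],[0,0,-0.0457],[0,0,-0.0457],[0,0,-0.0457],[0,0,-0.0457]],"gripper":[1,1,1,1,1,1,1,1,1]}'
```

```text
t: 2.35
eef_pos: [143.4, -505.0, 404.8]
eef_rot: [0.706, 0.709, -0.0, 0.0]
ft_force: [0.1, 0.1, 0.4]
gripper_width: 88.2
```

Run:
```python
from h import *
im=cv2.imread('pics/scene0.png')[120:320,140:380];cv2.imwrite('pics/s0c.png',cv2.resize(im,None,fx=3.2,fy=3,interpolation=cv2.INTER_CUBIC)[:600,:800])
im=cv2.imread('pics/top0.png')[120:280,160:430];cv2.imwrite('pics/t0c.png',cv2.resize(im,None,fx=2.9,fy=2.9,interpolation=cv2.INTER_CUBIC))
```

```text
(no output)
```

View pics/s0c.png

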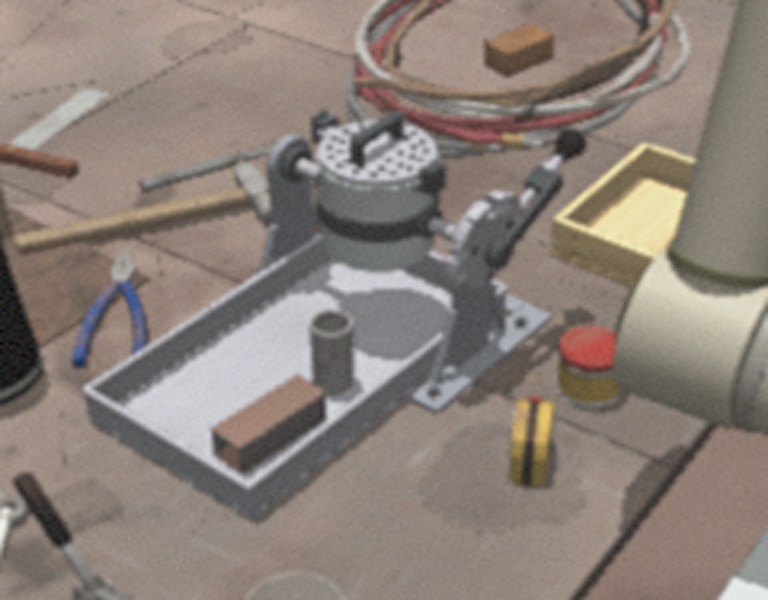

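View pics/t0c.png

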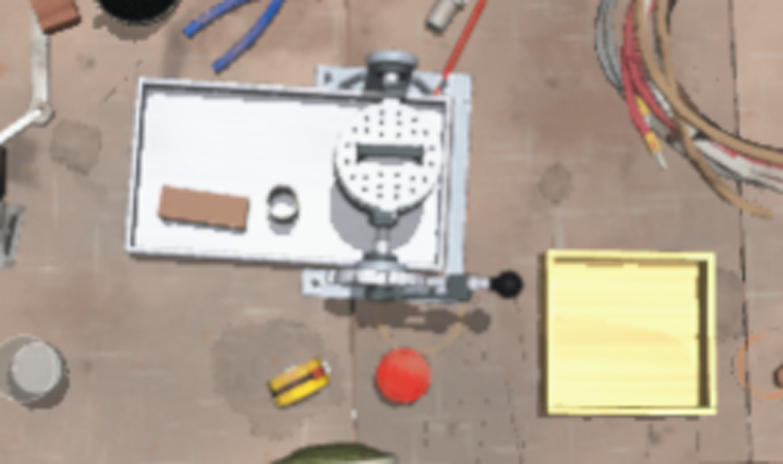

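Run:
```python
from h import *
c=cam('top')
f=lambda p,z: onz(c,(p[0]/2.9+160,p[1]/2.9+120),z).round(1)
for p in [(140,80),(130,250),(450,92),(442,268)]: print('tray',f(p,45))
for p in [(545,250),(715,253),(715,413),(543,414)]: print('box',f(p,55))
print('knob',f((507,283),217)); print('handle ends',f((357,153),246),f((424,153),246))
print('tin',f((403,376),60),'tape',f((299,382),68),'tum',f((38,370),91))
print('tube',[f(p,44) for p in [(162,187),(249,196),(247,229),(160,218)]],'pipe',f((283,196),89),f((283,210),0))
print('stand right edge',f((470,75),5),f((470,270),5),'cable',f((600,60),20),f((655,165),10))
```

```text
tray [747.9 247.   45. ]
tray [534.8 259.5  45. ]
tray [ 727.5 -140.3   45. ]
tray [ 506.8 -125.    45. ]
box [ 526.4 -251.9   55. ]
box [ 519.7 -465.3   55. ]
box [ 322. -458.   55.]
box [ 325.6 -243.9   55. ]
knob [ 476.7 -178.4  217. ]
handle ends [617.4 -15.7 246. ] [616.5 -87.9 246. ]
tin [375.  -73.2  60. ] tape [370.   52.9  68. ] tum [388.9 362.8  91. ]
tube [array([612.7, 219.8,  44. ]), array([599.8, 112.1,  44. ]), array([558.8, 114.9,  44. ]), array([574. , 222.4,  44. ])] pipe [593.1  68.7  89. ] [587.2  71.4   0. ]
stand right edge [ 758.3 -171.3    5. ] [ 506.7 -164.7    5. ] cable [ 773.2 -337.6   20. ] [ 637.9 -406.4   10. ]
```

```bash
python3 -m pendant '{"travel":[[0.16,0.06,0],[0.16,0.06,0],[0.16,0.06,0],[0.16,0.06,0],[0.16,0.06,0],[0.16,0.06,0],[0.16,0.06,0],[0.16,0.06,0],[0.16,0.06,0],[0.16,0.06,0]],"rotation":[[0,0,0],[0,0,0],[0,0,0],[0,0,0],[0,0,0],[0,0,0],[0,0,0],[0,0,0],[0,0,0],[0,0,0]],"gripper":[1,1,1,1,1,1,1,1,1,1]}'
```

```text
t: 3.35
eef_pos: [319.9, -35.1, 405.0]
eef_rot: [0.708, 0.706, 0.0, 0.001]
ft_force: [1.7, -1.4, -0.5]
gripper_width: 88.5
```

```bash
python3 -m pendant '{"travel":[[0.08,0.14,0],[0.08,0.14,0],[0.08,0.14,0],[0.08,0.14,0],[0.06,0.14,0],[0,0,0]],"rotation":[[0,0,0],[0,0,0],[0,0,0],[0,0,0],[0,0,0],[0,0,0]],"gripper":[1,1,1,1,1,1]}'
python3 - <<'E'
from h import *
st,_=snap('wrist','w1'); c=cam('wrist',st);print(st['eef_pos'])
for t,z in [('knob',217),('pivot',160),('mouth',218),('cap_grip',244),('tray',0),('tube_b_mid',24),('pipe_mid',46),('tube_a_mid',19)]:
    r=nets.spot_point('wrist',t)
    print(t,[(np.round(x['location'],1),round(x['conf'],2),onz(c,x['location'][::-1],z).round(1)) for x in r[:3]])
E
```

```text
t: 3.95
eef_pos: [533.3, 78.1, 401.3]
eef_rot: [0.707, 0.707, -0.001, -0.002]
ft_force: [0.1, 0.0, -0.4]
gripper_width: 88.1
[533.30038823  78.06878001 401.2570785 ]
knob [(array([393.9, 229.9]), 0.97, array([ 477.1, -178.6,  217. ]))]
pivot [(array([275.7, 238.4]), 0.97, array([486.7, -44.3, 160. ]))]
mouth [(array([173.7, 176.8]), 0.65, array([438.6,  96.6, 218. ]))]
cap_grip [(array([326.7, 358.4]), 0.9, array([618.6, -57.2, 244. ]))]
tray [(array([168.2, 332.6]), 0.59, array([625.3,  62.9,   0. ])), (array([323.8, 359.6]), 0.52, array([ 694.2, -236.4,    0. ]))]
tube_b_mid [(array([ 99.5, 317.8]), 0.74, array([594.6, 168.8,  24. ]))]
pipe_mid [(array([170.4, 313.5]), 0.61, array([589.1,  67.8,  46. ]))]
tube_a_mid []
```

View pics/w1.png

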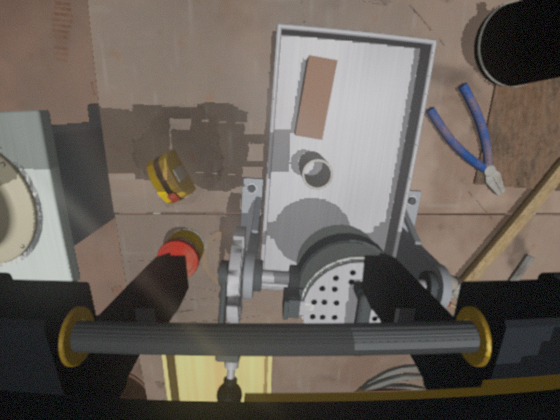

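Only tube_b (317,98) and the pipe (315,170) are in the tray. There is no tube_a.

Run:
```python
from h import *
c=cam('wrist')
im=cv2.imread('pics/w1.png');cv2.imwrite('pics/w1c.png',cv2.resize(im[20:220,230:450],None,fx=3,fy=3,interpolation=cv2.INTER_CUBIC))
P=np.array([onz(c,p,44) for p in [(308,56),(337,58),(322,138),(295,134)]]);print(P.round(1),P.mean(0).round(1))
d=P[0]+P[1]-P[2]-P[3];print('dir',d,np.degrees(np.arctan2(d[1],d[0])))
print('pipe',onz(c,(317,161),89))
for p in [(278,26),(435,40)]:print('tray',onz(c,p,45))
```

```text
[[576.3 223.6  44. ]
 [616.4 221.3  44. ]
 [599.4 112.   44. ]
 [559.8 117.7  44. ]] [588.  168.7  44. ]
dir [ 33.57970796 215.30254373   0.        ] 81.13526953607295
pipe [587.23280584  85.32353973  89.        ]
tray [535.10730413 261.58798182  45.        ]
tray [751.95531332 247.67273465  45.        ]
```

View pics/w1c.png

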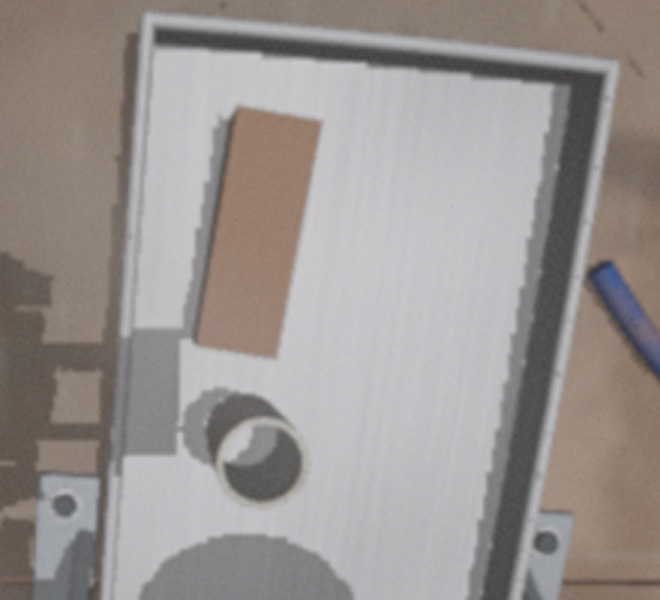

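Run:
```python
from h import *
c=cam('wrist')
p=onz(c,(317,173.3),89);print(p, p-bot.get_state()['eef_pos'])
```

```text
[587.80721541  68.47216417  89.        ] [  58.26397466   -7.61843776 -316.51729403]
```

Run:
```python
from h import *
print(bot.get_state()['eef_pos'],bot.get_state()['eef_rot'])
st,_=snap('wrist','w2');print(st['eef_pos'],bot.get_state()['eef_pos'])
im=cv2.imread('pics/w2.png');cv2.imwrite('pics/w2c.png',cv2.resize(im[20:220,230:450],None,fx=3,fy=3,interpolation=cv2.INTER_CUBIC))
```

```text
[529.54324075  76.09060194 405.51729403] [7.07968289e-01 7.06243910e-01 4.29576790e-04 5.05951374e-04]
[529.54324075  76.09060194 405.51729403] [529.66325065  76.13803721 405.33710084]
```

View pics/w2c.png

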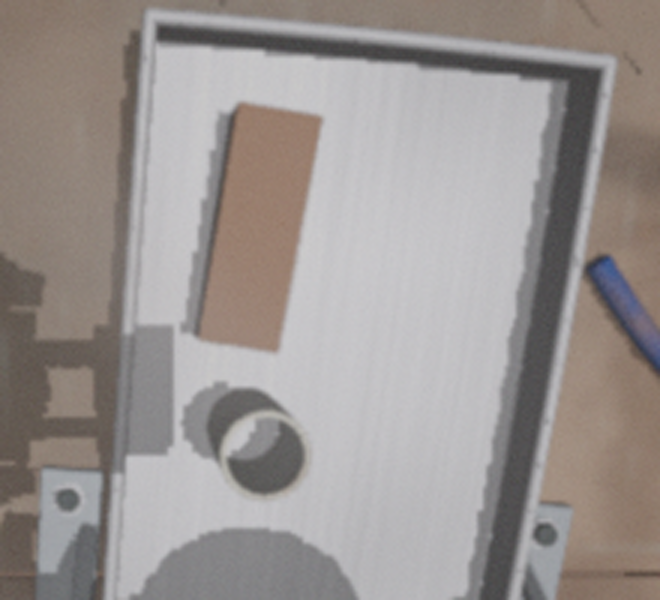

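Run:
```python
from h import *
c=cam('wrist')
g=lambda p,z:onz(c,(p[0]/3+230,p[1]/3+20),z)
print('pipe',g((265,453),89))
P=np.array([g(p,44) for p in [(239,102),(322,117),(277,351),(199,338)]]);print(P.round(1),P.mean(0).round(1))
d=P[0]+P[1]-P[2]-P[3];print(np.degrees(np.arctan2(d[1],d[0])))
a,b=g((147,10),45),g((613,60),45);print(a,b,np.degrees(np.arctan2(*(b-a)[1::-1])),np.linalg.norm(a-b))
```

```text
pipe [589.52068459  71.74614743  89.        ]
[[578.5 226.3  44. ]
 [616.9 220.1  44. ]
 [599.8 113.5  44. ]
 [561.7 119.7  44. ]] [589.2 169.9  44. ]
80.94898506976439
[536.45142148 264.94381057  45.        ] [750.89514508 247.66354128  45.        ] -4.607044560288927 215.13883493872763
```

```bash
python3 -m pendant '{"travel":[[-0.007,0.1,0],[-0.008,0.1,0],[0,0,0.16],[0,0,0.16],[0,0,0.16],[0,0,0.16],[0,0,0.16],[0,0,0.16],[0,0,0.08],[0,0,0.07],[0,0,0],[0,0,0]],"rotation":[[0,0,0],[0,0,0],[0,0,0],[0,0,0],[0,0,0],[0,0,0],[0,0,0],[0,0,0],[0,0,0],[0,0,0],[0,0,0],[0,0,0]],"gripper":[0.36,0.36,0.36,0.36,0.36,0.36,0.36,0.36,0.36,0.36,0.36,0.36]}' 40
python3 - <<'E'
from h import *
snap('wrist','w3')
E
```

```text
t: 5.65
eef_pos: [590.4, 71.7, 72.6]
eef_rot: [0.708, 0.706, 0.0, 0.0]
ft_force: [0.6, -0.2, 0.1]
gripper_width: 59.8
```

View pics/w3.png

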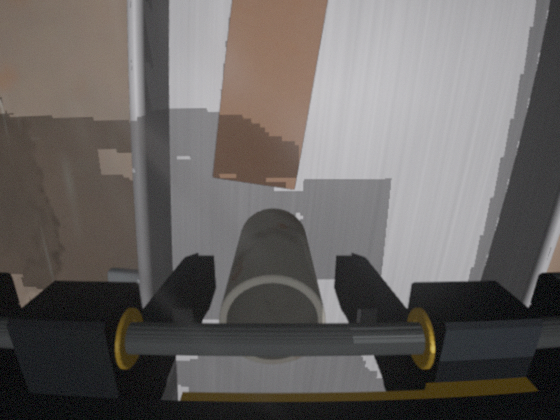

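Pipe stands between the fingers (centre ~273,310). Close and lift.

```bash
python3 -m pendant '{"travel":[[0,0,0],[0,0,0],[0,0,0],[0,0,0],[0,0,0],[0,0,-0.1],[0,0,-0.16],[0,0,-0.16],[0,0,-0.16],[0,0,-0.16],[0,0,-0.16],[0,0,0]],"rotation":[[0,0,0],[0,0,0],[0,0,0],[0,0,0],[0,0,0],[0,0,0],[0,0,0],[0,0,0],[0,0,0],[0,0,0],[0,0,0],[0,0,0]],"gripper":[-0.2,-0.2,-0.2,-0.2,-0.2,-0.2,-0.2,-0.2,-0.2,-0.2,-0.2,-0.2]}' 50
```

```text
t: 6.9
eef_pos: [591.1, 71.8, 348.2]
eef_rot: [0.708, 0.706, 0.004, 0.004]
ft_force: [0.9, 0.9, -2.7]
gripper_width: 41.0
```

```bash
python3 -m pendant '{"travel":[[-0.157,-0.042,0],[-0.157,-0.042,0],[-0.157,-0.042,0],[-0.157,-0.042,0],[-0.157,-0.042,0],[-0.157,-0.042,0],[-0.157,-0.042,0],[-0.157,-0.042,0],[-0.157,-0.042,0],[-0.157,-0.042,0],[0,0,0]],"rotation":[[0,0,0],[0,0,0],[0,0,0],[0,0,0],[0,0,0],[0,0,0],[0,0,0],[0,0,0],[0,0,0],[0,0,0],[0,0,0]],"gripper":[-0.2,-0.2,-0.2,-0.2,-0.2,-0.2,-0.2,-0.2,-0.2,-0.2,-0.2]}'
python3 - <<'E'
from h import *
st,_=snap('wrist','w4');print(st['eef_pos'],st['gripper_width'])
E
```

```text
t: 8.0
eef_pos: [460.7, -403.7, 338.7]
eef_rot: [0.71, 0.704, -0.0, -0.002]
ft_force: [0.6, 1.5, -2.6]
gripper_width: 41.0
[ 460.71057994 -403.74259429  338.66610765] 40.99537018611783
```

View pics/w4.png

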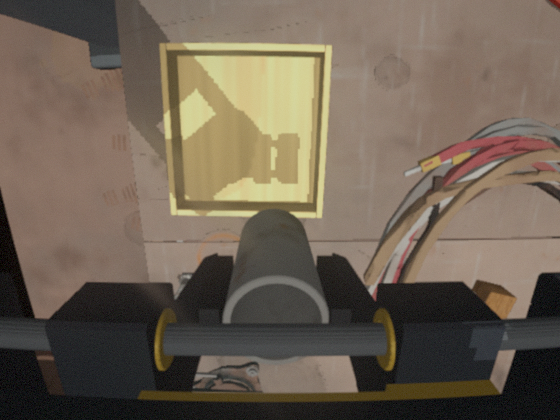

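Run:
```python
from h import *
st=bot.get_state();c=cam('wrist');print(st['eef_pos'])
P=np.array([onz(c,p,55) for p in [(161,44),(331,44),(323,217),(169,214)]]);print(P.round(1),P.mean(0))
```

```text
[ 461.90858022 -401.18298246  339.14647744]
[[ 330.8 -248.3   55. ]
 [ 526.8 -250.8   55. ]
 [ 524.6 -460.    55. ]
 [ 321.4 -454.8   55. ]] [ 425.88578453 -353.47564243   55.        ]
```

```bash
python3 -m pendant '{"travel":[[0,0,0.16],[0,0,0.16],[0,0,0.16],[0,0,0.16],[0,0,0.12],[0,0,0.06],[0,0,0.04],[0,0,0],[0,0,0]],"rotation":[[0,0,0],[0,0,0],[0,0,0],[0,0,0],[0,0,0],[0,0,0],[0,0,0],[0,0,0],[0,0,0]],"gripper":[-0.2,-0.2,-0.2,-0.2,-0.2,-0.2,-0.2,-0.2,-0.2]}'
```

```text
t: 8.95
eef_pos: [463.7, -398.9, 84.6]
eef_rot: [0.708, 0.707, -0.0, 0.001]
ft_force: [0.5, -0.5, -1.6]
gripper_width: 41.0
```

```bash
python3 -m pendant '{"travel":[[0,0,0],[0,0,0.012]],"rotation":[[0,0,0],[0,0,0]],"gripper":[-0.2,-0.2]}'; python3 -m pendant '{"travel":[[0,0,0],[0,0,0]],"rotation":[[0,0,0],[0,0,0]],"gripper":[-0.2,-0.2]}'
```

```text
t: 9.15
eef_pos: [463.7, -399.4, 81.5]
eef_rot: [0.708, 0.706, -0.0, 0.001]
ft_force: [0.2, 0.3, -1.8]
gripper_width: 40.7
t: 9.35
eef_pos: [463.2, -399.0, 80.3]
eef_rot: [0.708, 0.706, -0.0, 0.0]
ft_force: [0.3, -1.6, -2.4]
gripper_width: 41.3
```

```bash
python3 -m pendant '{"travel":[[0,0,0.012],[0,0,0],[0,0,0],[0,0,0],[0,0,0],[0,0,-0.1],[0,0,-0.16],[0,0,-0.16],[0,0,-0.16],[0,0,-0.16],[0,0,-0.1]],"rotation":[[0,0,0],[0,0,0],[0,0,0],[0,0,0],[0,0,0],[0,0,0],[0,0,0],[0,0,0],[0,0,0],[0,0,0],[0,0,0]],"gripper":[-0.2,-0.2,0.2,0.2,0.2,0.2,0.2,0.2,0.2,0.2,0.2]}'
python3 - <<'E'
from h import *
st,_=snap('wrist','w5');print(st['eef_pos'],st['gripper_width'])
E
```

```text
t: 10.45
eef_pos: [463.3, -399.0, 332.7]
eef_rot: [0.708, 0.706, -0.0, 0.002]
ft_force: [0.2, 0.1, -0.1]
gripper_width: 52.8
[ 463.29117016 -398.96272298  332.726663  ] 52.787080154539495
```

View pics/w5.png

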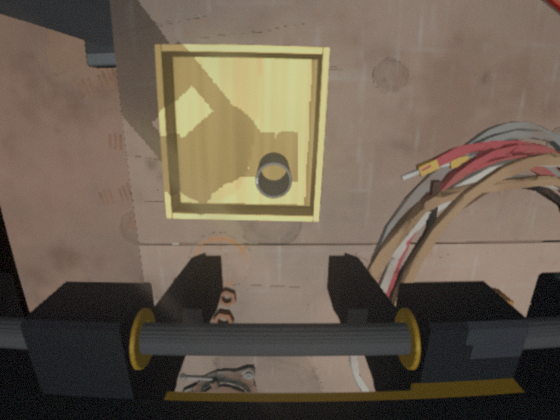

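```bash
python3 -m pendant '{"travel":[[0.158,0.035,0],[0.158,0.035,0],[0.158,0.035,0],[0.158,0.035,0],[0.158,0.035,0],[0.158,0.035,0],[0.158,0.035,0],[0.158,0.035,0],[0.158,0.035,0],[0.158,0.035,0],[0.158,0.035,0],[0.158,0.035,0]],"rotation":[[0,0,0],[0,0,0],[0,0,0],[0,0,0],[0,0,0],[0,0,0],[0,0,0],[0,0,0],[0,0,0],[0,0,0],[0,0,0],[0,0,0]],"gripper":[0.3,0.3,0.3,0.3,0.3,0.3,0.3,0.3,0.3,0.3,0.3,0.3]}'
python3 -m pendant '{"travel":[[0,0,0],[0,0,0],[0,0,0.1]],"rotation":[[0,0,0.025],[0,0,0.025],[0,0,0]],"gripper":[0.3,0.3,0.3]}'
python3 - <<'E'
from h import *
st,_=snap('wrist','w6');print(st['eef_pos'],bot.get_state()['eef_pos'])
E
```

```text
t: 11.7
eef_pos: [590.3, 171.7, 328.4]
eef_rot: [0.708, 0.706, -0.0, 0.0]
ft_force: [1.3, 0.2, 0.1]
gripper_width: 57.3
t: 12.0
eef_pos: [591.2, 170.2, 301.2]
eef_rot: [0.761, 0.648, 0.003, 0.002]
ft_force: [-0.0, -0.0, 0.5]
gripper_width: 57.3
[591.2204144  170.21786653 301.21954091] [589.48243592 169.80485094 293.64048083]
```

View pics/w6.png

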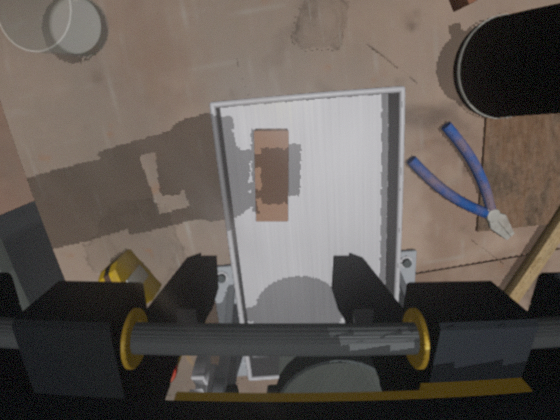

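Run:
```python
from h import *
st,_=snap('wrist','w7')
im=cv2.imread('pics/w7.png');cv2.imwrite('pics/w7c.png',cv2.resize(im[90:260,190:420],None,fx=3,fy=3,interpolation=cv2.INTER_CUBIC))
c=cam('wrist',st);r=nets.spot_point('wrist','tube_b_mid');print(r[:1],onz(c,r[0]['location'][::-1],24) if r else 0)
P=np.array([onz(c,p,44) for p in [(252,128),(289,128),(288,221),(255,221)]]);print(st['eef_pos'],P.round(1),P.mean(0))
print(proj(c,[589.2,169.9,44]))
```

```text
[{'location': [172.2, 277.2], 'conf': 0.65}] [591.68863637 172.20440482  24.        ]
[589.48243592 169.80485094 293.64048083] [[572.3 229.8  44. ]
 [613.  223.3  44. ]
 [595.8 115.   44. ]
 [556.4 121.3  44. ]] [584.37563667 172.33122584  44.        ]
[[275.45131369 177.76103087]]
```

View pics/w7c.png

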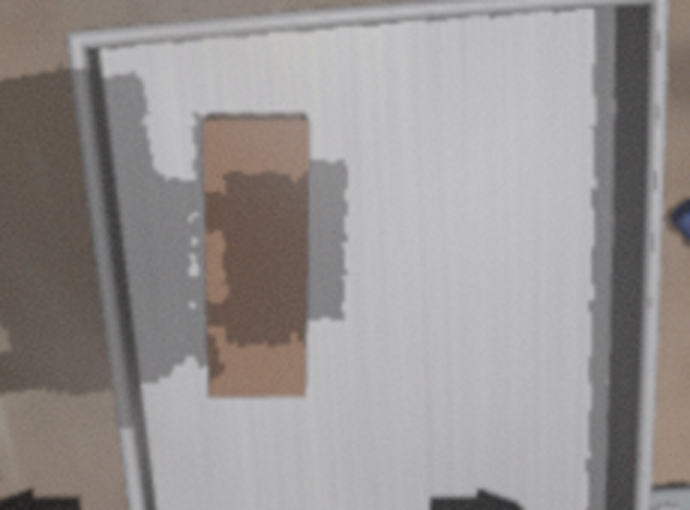

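```bash
python3 -m pendant '{"travel":[[0,0,0.16],[0,0,0.16],[0,0,0.16],[0,0,0.16],[0,0,0.12],[0,0,0.08],[0,0,0.03],[0,0,0],[0,0,0]],"rotation":[[0,0,0],[0,0,0],[0,0,0],[0,0,0],[0,0,0],[0,0,0],[0,0,0],[0,0,0],[0,0,0]],"gripper":[0.3,0.3,0.3,0.3,0.3,0.3,0.3,0.3,0.3]}'
python3 -m pendant '{"travel":[[0,0,0],[0,0,0],[0,0,0],[0,0,0]],"rotation":[[0,0,0],[0,0,0],[0,0,0],[0,0,0]],"gripper":[-0.2,-0.2,-0.2,-0.2]}' 50
```

```text
t: 13.05
eef_pos: [591.4, 169.7, 39.4]
eef_rot: [0.761, 0.649, 0.001, 0.001]
ft_force: [-0.1, 0.5, 0.3]
gripper_width: 57.5
t: 13.45
eef_pos: [590.5, 169.7, 38.5]
eef_rot: [0.761, 0.649, 0.0, 0.0]
ft_force: [-2.1, 0.0, 5.9]
gripper_width: 39.7
```

```bash
python3 -m pendant '{"travel":[[0,0,-0.08],[0,0,-0.16],[0,0,-0.16],[0,0,-0.16],[0,0,-0.16],[0,0,-0.16],[0,0,-0.12],[0,0,0],[0,0,0]],"rotation":[[0,0,0],[0,0,0],[0,0,0],[0,0,0],[0,0,0],[0,0,0],[0,0,0],[0,0,-0.025],[0,0,-0.025]],"gripper":[-0.2,-0.2,-0.2,-0.2,-0.2,-0.2,-0.2,-0.2,-0.2]}'
python3 -m pendant '{"travel":[[-0.157,-0.062,0],[-0.157,-0.062,0],[-0.157,-0.062,0],[-0.157,-0.062,0],[-0.157,-0.062,0],[-0.157,-0.062,0],[-0.157,-0.062,0],[-0.157,-0.062,0],[-0.157,-0.062,0],[-0.157,-0.062,0],[-0.157,-0.062,0],[0,0,0]],"rotation":[[0,0,0],[0,0,0],[0,0,0],[0,0,0],[0,0,0],[0,0,0],[0,0,0],[0,0,0],[0,0,0],[0,0,0],[0,0,0],[0,0,0]],"gripper":[-0.2,-0.2,-0.2,-0.2,-0.2,-0.2,-0.2,-0.2,-0.2,-0.2,-0.2,-0.2]}'
python3 - <<'E'
from h import *
st,_=snap('wrist','w8');print(bot.get_state()['eef_pos'],bot.get_state()['eef_rot'])
E
```

```text
t: 14.35
eef_pos: [590.3, 169.6, 338.3]
eef_rot: [0.707, 0.708, 0.001, 0.0]
ft_force: [-0.0, 0.2, -3.4]
gripper_width: 39.3
t: 15.55
eef_pos: [384.8, -345.9, 336.5]
eef_rot: [0.71, 0.704, -0.001, -0.001]
ft_force: [-0.2, 0.2, -2.4]
gripper_width: 39.9
[ 385.95731513 -343.52761751  336.68617564] [ 7.09240374e-01  7.04966272e-01  6.98858820e-05 -8.01188114e-04]
```

View pics/w8.png

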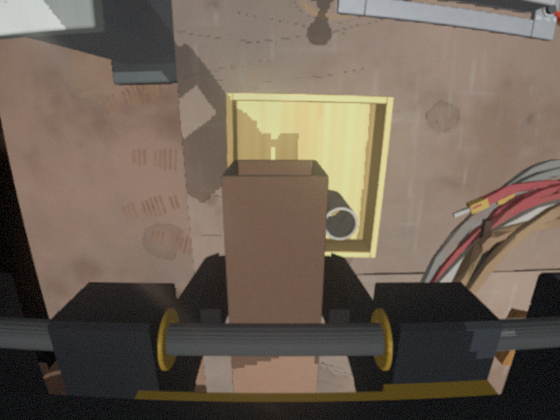

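```bash
python3 -m pendant '{"travel":[[0,-0.017,0.16],[0,0,0.16],[0,0,0.16],[0,0,0.16],[0,0,0.16],[0,0,0.11],[0,0,0.05],[0,0,0],[0,0,0],[0,0,0]],"rotation":[[0,0,0],[0,0,0],[0,0,0],[0,0,0],[0,0,0],[0,0,0],[0,0,0],[0,0,0],[0,0,0],[0,0,0]],"gripper":[-0.2,-0.2,-0.2,-0.2,-0.2,-0.2,-0.2,-0.2,-0.2,-0.2]}'
```

```text
t: 16.6
eef_pos: [382.9, -341.8, 50.9]
eef_rot: [0.708, 0.707, -0.0, 0.001]
ft_force: [0.0, -0.2, -3.4]
gripper_width: 39.3
```

```bash
python3 -m pendant '{"travel":[[0,0,0.015],[0,0,0],[0,0,0],[0,0,0],[0,0,0],[0,0,0],[0,0,-0.1],[0,0,-0.16],[0,0,-0.16],[0,0,-0.16],[0,0,-0.16],[0,0,-0.16]],"rotation":[[0,0,0],[0,0,0],[0,0,0],[0,0,0],[0,0,0],[0,0,0],[0,0,0],[0,0,0],[0,0,0],[0,0,0],[0,0,0],[0,0,0]],"gripper":[-0.2,-0.2,0.15,0.15,0.15,0.15,0.15,0.15,0.15,0.15,0.15,0.15]}'
python3 - <<'E'
from h import *
st,_=snap('wrist','w9');print(bot.get_state()['eef_pos'],bot.get_state()['eef_rot'])
E
```

```text
t: 17.8
eef_pos: [381.9, -341.1, 317.3]
eef_rot: [0.708, 0.706, -0.0, 0.0]
ft_force: [0.9, -0.6, -0.3]
gripper_width: 50.9
[ 383.01486808 -342.5315267   325.16483274] [ 0.70768054  0.70650323 -0.00107981  0.00634636]
```

View pics/w9.png

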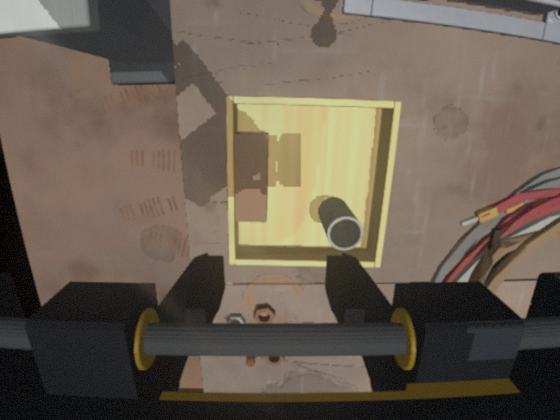

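```bash
python3 -m pendant '{"travel":[[0.134,0.098,-0.03],[0.134,0.098,-0.03],[0.134,0.098,-0.03],[0.134,0.098,-0.03],[0.134,0.098,-0.03],[0.134,0.098,-0.03],[0.134,0.098,-0.03],[0.134,0.098,-0.03],[0,0,0],[0,0,0],[0,0,0]],"rotation":[[0,0,0],[0,0,0],[0,0,0],[0,0,0],[0,0,0],[0,0,0],[0,0,0],[0,0,0],[0,0,0],[0,0,0],[0,0,0]],"gripper":[1,1,1,1,1,1,1,1,1,1,1]}'
python3 - <<'E'
from h import *
st,_=snap('wrist','w10');print(st['eef_pos'],bot.get_state()['eef_pos'],bot.get_state()['eef_rot'])
c=cam('wrist',st);
for t,z in [('cap_grip',244),('mouth',218),('pivot',160)]:
  r=nets.spot_point('wrist',t);print([(x,onz(c,x['location'][::-1],z)) for x in r[:2]])
im=cv2.imread('pics/w2.png')[360:420,190:290];cv2.imwrite('pics/w2k.png',cv2.resize(im,None,fx=6,fy=6,interpolation=cv2.INTER_CUBIC))
E
```

```text
t: 18.95
eef_pos: [614.8, -25.2, 385.8]
eef_rot: [0.708, 0.706, -0.0, -0.0]
ft_force: [0.4, -0.9, -0.5]
gripper_width: 88.2
[614.76021477 -25.17193717 385.82846787] [614.67130957 -25.39178609 386.07638939] [ 7.08314599e-01  7.05896873e-01 -1.58216202e-04 -9.23009285e-05]
[({'location': [237.8, 281.4], 'conf': 0.7}, array([620.40772526, -55.56452208, 244.        ]))]
[]
[({'location': [196.5, 159.5], 'conf': 0.93}, array([486.17498537, -40.35747277, 160.        ]))]
```

View pics/w10.png

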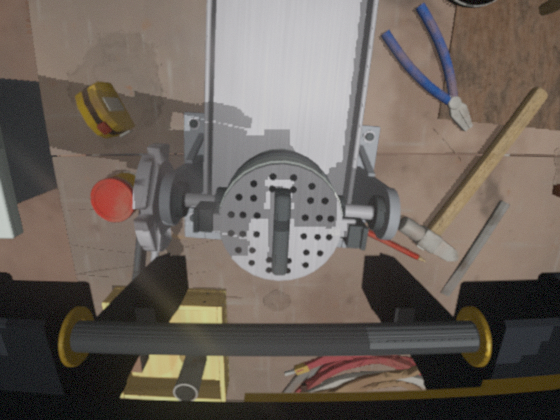

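View pics/w2k.png

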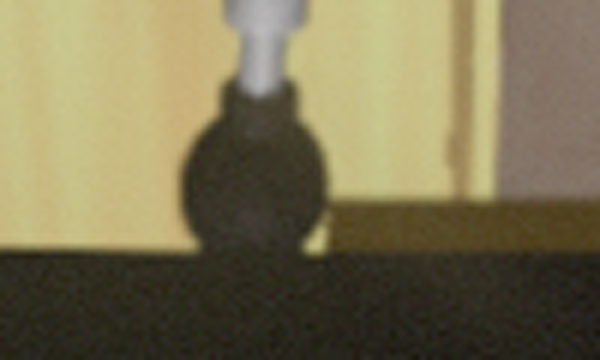

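Run:
```python
from h import *
st=dict(eef_pos=np.array([529.6,76.1,405.4]),eef_rot=[7.07968289e-01,7.06243910e-01,4.3e-04,5.1e-04])
print('knob',onz(cam('wrist',st),(232.5,390.8),217.4))
im=cv2.imread('pics/w10.png')[140:290,200:400];cv2.imwrite('pics/w10c.png',cv2.resize(im,None,fx=4,fy=4,interpolation=cv2.INTER_CUBIC))
```

```text
knob [ 476.66842672 -179.27843602  217.4       ]
```

View pics/w10c.png

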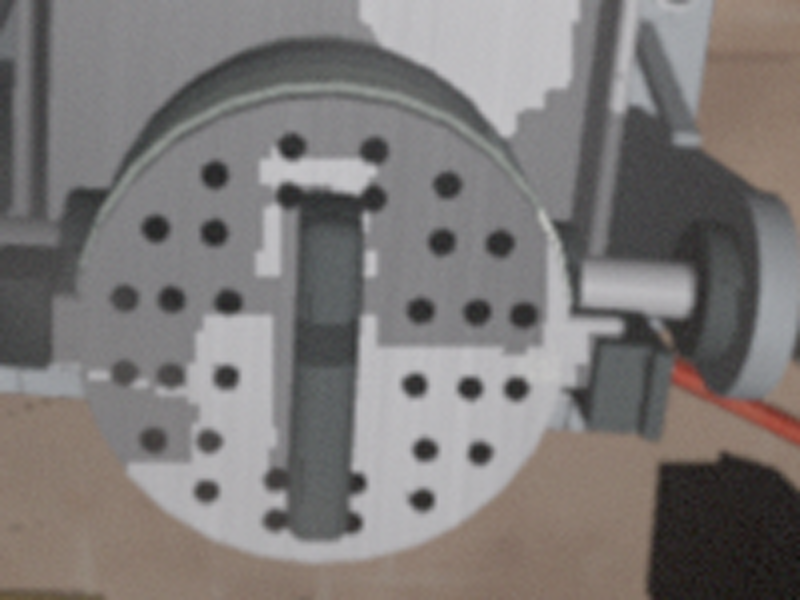

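Run:
```python
from h import *
st=dict(eef_pos=np.array([614.7,-25.3,386]),eef_rot=[7.08314599e-01,7.05896873e-01,-1.6e-4,-9e-5])
c=cam('wrist',st)
a=onz(c,(330/4+200,212/4+140),254);b=onz(c,(319.5/4+200,540/4+140),254)
print(a,b,(a+b)/2,np.linalg.norm(a-b),np.degrees(np.arctan2(*(a-b)[:2])))
print('plate',onz(c,(280.5,222),221))
print('tray side line', [onz(c,p,45) for p in [(207,120),(205,195),(372,20),(355,190)]])
```

```text
[620.94735089 -12.76716148 254.        ] [618.93939822 -86.82718594 254.        ] [619.94337455 -49.79717371 254.        ] 74.08723977166471 1.553051549055917
plate [619.98023311 -49.28714254 221.        ]
tray side line [array([521.52807121,  37.62733169,  45.        ]), array([512.00330218, -69.42531386,  45.        ]), array([741.26646432, 164.27200581,  45.        ]), array([732.39528043, -62.62512475,  45.        ])]
```

```bash
python3 -m pendant '{"travel":[[-0.082,0.018,0],[0,0,0.12],[0,0,0.12],[0,0,0.12],[0,0,0.06],[0,0,0.02],[0,0,0],[0,0,0]],"rotation":[[0,0,0],[0,0,0.014],[0,0,0],[0,0,0],[0,0,0],[0,0,0],[0,0,0],[0,0,0]],"gripper":[-0.09,-0.09,-0.09,-0.09,-0.09,-0.09,-0.09,-0.09]}'
python3 - <<'E'
from h import *
st,_=snap('wrist','w11')
E
```

```text
t: 19.95
eef_pos: [620.9, -49.2, 255.7]
eef_rot: [0.723, 0.691, 0.001, 0.001]
ft_force: [-0.1, 0.3, -0.1]
gripper_width: 40.0
```

View pics/w11.png

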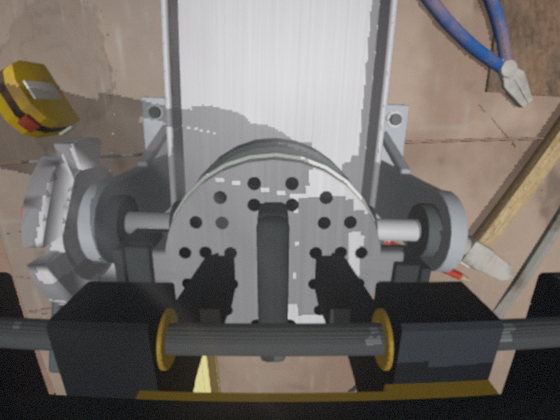

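```bash
python3 -m pendant '{"travel":[[0,0,0.01],[0,0,0],[0,0,0],[0,0,0],[0,0,0]],"rotation":[[0,0,0],[0,0,0],[0,0,0],[0,0,0],[0,0,0]],"gripper":[-0.09,-0.9,-0.9,-0.9,-0.9]}' 50
```

```text
t: 20.5
eef_pos: [620.5, -48.9, 251.3]
eef_rot: [0.723, 0.691, 0.0, 0.0]
ft_force: [-0.5, -0.1, 1.4]
gripper_width: 13.5
```

```bash
python3 -m pendant '{"travel":[[0,0,0],[0,0,0],[0,0,0],[0,0,0],[0,0,0],[0,0,0],[0,0,0],[0,0,0]],"rotation":[[0,0,-0.035],[0,0,-0.035],[0,0,-0.035],[0,0,-0.035],[0,0,-0.035],[0,0,-0.035],[0,0,-0.029],[0,0,0]],"gripper":[-0.9,-0.9,-0.9,-0.9,-0.9,-0.9,-0.9,-0.9]}' 50
python3 - <<'E'
from h import *
print(bot.get_state()); st,_=snap('wrist','w12')
E
```

```text
t: 21.3
eef_pos: [619.7, -49.0, 251.3]
eef_rot: [0.418, 0.908, -0.001, -0.001]
ft_force: [-6.1, 0.8, 1.6]
gripper_width: 13.7
{'t': 21.3, 'q': array([-2.66875250e-01,  5.37887354e-01,  1.19099818e+00, -7.11898529e-04,
        1.41515662e+00, -9.74137869e-01]), 'qvel': array([0.0055423 , 0.00085698, 0.00176962, 0.00869897, 0.00067215,
       0.06774466]), 'tau': array([ -0.40505173, -48.87415409, -26.99985623,   0.15404301,
        -1.38038892,  -0.74958343]), 'eef_pos': array([619.71780902, -49.02548556, 251.25825966]), 'eef_rot': array([ 4.18425316e-01,  9.08250313e-01, -5.47847315e-04, -1.15042814e-03]), 'ft_force': array([-6.1352866 ,  0.78231939,  1.6374077 ]), 'torque': array([0.06929671, 0.78757695, 0.07542046]), 'gripper_width': 13.668329389220874}
```

View pics/w12.png

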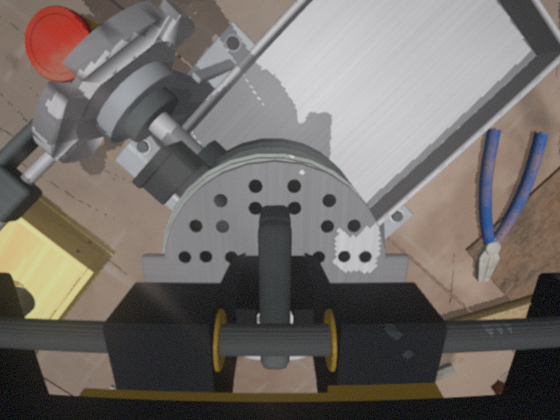

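```bash
python3 -m pendant '{"travel":[[0,0,-0.02],[0,0,-0.03],[0,0,-0.06],[0,0,-0.1],[0,0,-0.1],[0,0,0]],"rotation":[[0,0,0],[0,0,0],[0,0,0],[0,0,0],[0,0,0],[0,0,0]],"gripper":[-0.9,-0.9,-0.9,-0.9,-0.9,-0.9]}' 50
python3 - <<'E'
from h import *
st,_=snap('wrist','w13');snap('scene','s13')
E
```

```text
t: 21.95
eef_pos: [621.3, -49.0, 348.8]
eef_rot: [0.419, 0.908, 0.001, 0.004]
ft_force: [0.1, 0.1, -2.8]
gripper_width: 13.6
```

View pics/s13.png

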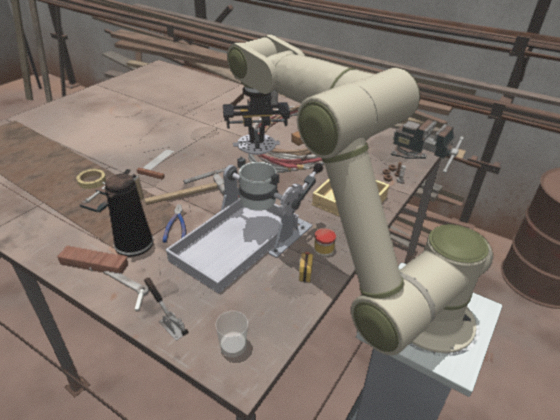

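View pics/w13.png

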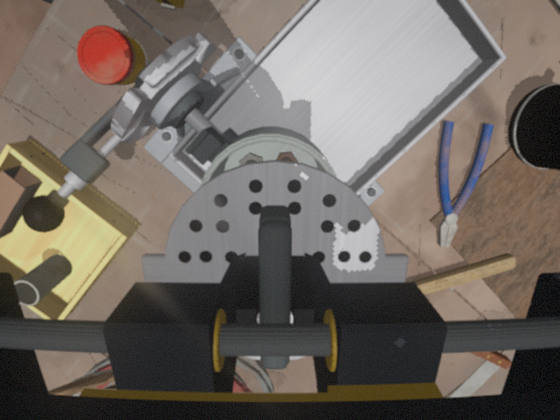

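```bash
python3 -m pendant '{"travel":[[-0.109,-0.0933,0],[-0.109,-0.0933,0],[-0.109,-0.0933,0],[-0.109,-0.0933,0],[-0.109,-0.0933,0],[0,0,0],[0,0,0.16],[0,0,0.16],[0,0,0.16],[0,0,0.16],[0,0,0.16],[0,0,0.1]],"rotation":[[0,0,0],[0,0,0],[0,0,0],[0,0,0],[0,0,0],[0,0,0],[0,0,0],[0,0,0],[0,0,0],[0,0,0],[0,0,0],[0,0,0]],"gripper":[-0.9,-0.9,-0.9,-0.9,-0.9,-0.9,-0.9,-0.9,-0.9,-0.9,-0.9,-0.9]}' 50
python3 - <<'E'
from h import *
print(bot.get_state()['eef_pos'])
st,_=snap('wrist','w14')
E
```

```text
t: 23.25
eef_pos: [617.7, -262.2, 68.4]
eef_rot: [0.419, 0.908, 0.001, -0.004]
ft_force: [0.3, 0.6, -2.5]
gripper_width: 13.7
[ 617.73948494 -262.1899515    68.35391924]
```

View pics/w14.png

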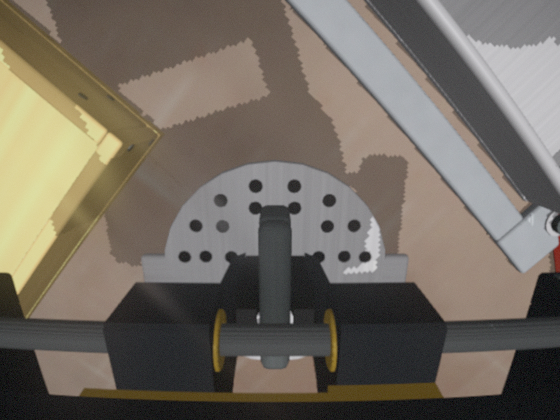

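Clear table under the cap, with the box corner and the stand foot both well aside. Lower it.

```bash
python3 -m pendant '{"travel":[[0,0,0.04],[0,0,0.02],[0,0,0.01],[0,0,0],[0,0,0]],"rotation":[[0,0,0],[0,0,0],[0,0,0],[0,0,0],[0,0,0]],"gripper":[-0.9,-0.9,-0.9,-0.9,-0.9]}' 50
```

```text
t: 23.8
eef_pos: [620.3, -264.3, 54.2]
eef_rot: [0.42, 0.908, -0.0, 0.001]
ft_force: [-0.1, -0.6, -2.5]
gripper_width: 13.5
```

```bash
python3 -m pendant '{"travel":[[0,0,0.025],[0,0,0.015],[0,0,0],[0,0,0]],"rotation":[[0,0,0],[0,0,0],[0,0,0],[0,0,0]],"gripper":[-0.9,-0.9,-0.9,-0.9]}' 50
```

```text
t: 24.2
eef_pos: [619.8, -264.1, 41.0]
eef_rot: [0.42, 0.908, 0.0, -0.0]
ft_force: [-0.5, 0.8, -2.9]
gripper_width: 13.5
```

```bash
python3 -m pendant '{"travel":[[0,0,0.007],[0,0,0],[0,0,0],[0,0,0],[0,0,0],[0,0,-0.05],[0,0,-0.1],[0,0,-0.16],[0,0,-0.16],[0,0,-0.16],[0,0,-0.16],[0,0,0]],"rotation":[[0,0,0],[0,0,0],[0,0,0],[0,0,0],[0,0,0],[0,0,0],[0,0,0],[0,0,0],[0,0,0],[0,0,0],[0,0,0],[0,0,0]],"gripper":[-0.9,-0.9,-0.4,-0.4,-0.4,-0.4,-0.4,-0.4,-0.4,-0.4,-0.4,-0.4]}' 50
python3 - <<'E'
from h import *
st,_=snap('wrist','w15');print(st['eef_pos'],bot.get_state()['eef_pos'],bot.get_state()['eef_rot'])
E
```

```text
t: 25.4
eef_pos: [620.9, -264.7, 285.2]
eef_rot: [0.419, 0.908, -0.001, 0.007]
ft_force: [0.8, -0.3, 0.1]
gripper_width: 26.3
[ 620.94975931 -264.66444957  285.24658555] [ 620.38173793 -264.33827314  280.81921972] [ 4.19462865e-01  9.07764105e-01 -5.59532927e-04  3.86290073e-03]
```

View pics/w15.png

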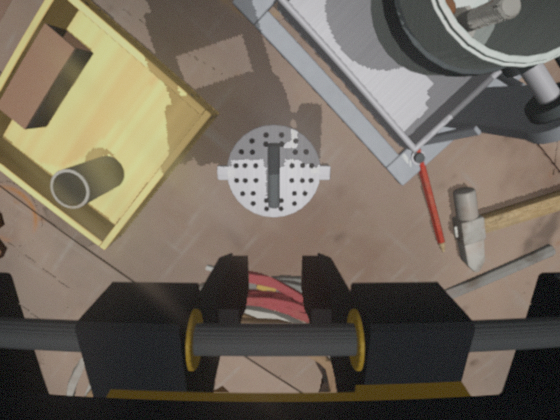

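```bash
python3 -m pendant '{"travel":[[0,0,-0.055],[0,0,-0.055],[0,0,-0.055],[0,0,-0.055],[0,0,-0.055],[0,0,-0.055],[0.0865,-0.1255,0],[0.0865,-0.1255,0],[0.0865,-0.1255,0],[0.0865,-0.1255,0],[0,0,0],[0,0,0]],"rotation":[[0,0,0.0412],[0,0,0.0412],[0,0,0.0412],[0,0,0.0412],[0,0,0.0412],[0,0,0.0412],[0,0,0],[0,0,0],[0,0,0],[0,0,0],[0,0,0],[0,0,0]],"gripper":[1,1,1,1,1,1,1,1,1,1,1,1]}' 50
python3 - <<'E'
from h import *
st,_=snap('wrist','w16');print(st['eef_pos'],bot.get_state()['eef_pos'],bot.get_state()['eef_rot'])
c=cam('wrist',st)
for t,z in [('knob',217.4),('pivot',160)]:
  r=nets.spot_point('wrist',t);print([(x,onz(c,x['location'][::-1],z)) for x in r[:2]])
im=cv2.imread('pics/w16.png')[170:320,200:400];cv2.imwrite('pics/w16c.png',cv2.resize(im,None,fx=4,fy=4,interpolation=cv2.INTER_CUBIC))
E
```

```text
t: 26.65
eef_pos: [476.7, -149.4, 375.1]
eef_rot: [0.732, 0.681, -0.0, 0.0]
ft_force: [0.3, 0.2, 0.5]
gripper_width: 88.5
[ 476.66607438 -149.40491323  375.08383112] [ 477.29570543 -150.0188538   374.87462164] [ 7.31989110e-01  6.81316328e-01 -4.39838033e-05 -4.20129617e-05]
[({'location': [230.1, 279.7], 'conf': 0.97}, array([ 479.12354743, -178.92087928,  217.4       ]))]
[({'location': [76.4, 272.7], 'conf': 0.55}, array([482.44293836, -41.44200813, 160.        ])), ({'location': [322.2, 277.1], 'conf': 0.28}, array([ 467.32910985, -321.6606457 ,  160.        ]))]
```

View pics/w16.png

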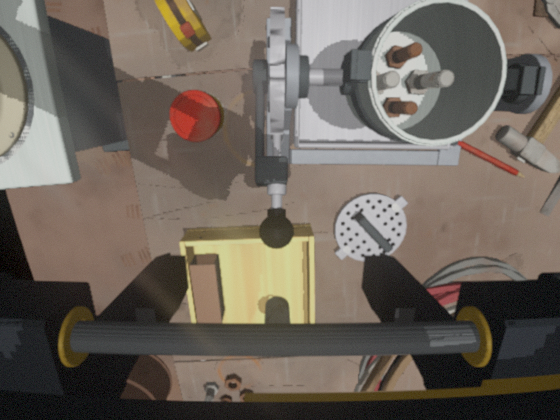

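View pics/w16c.png

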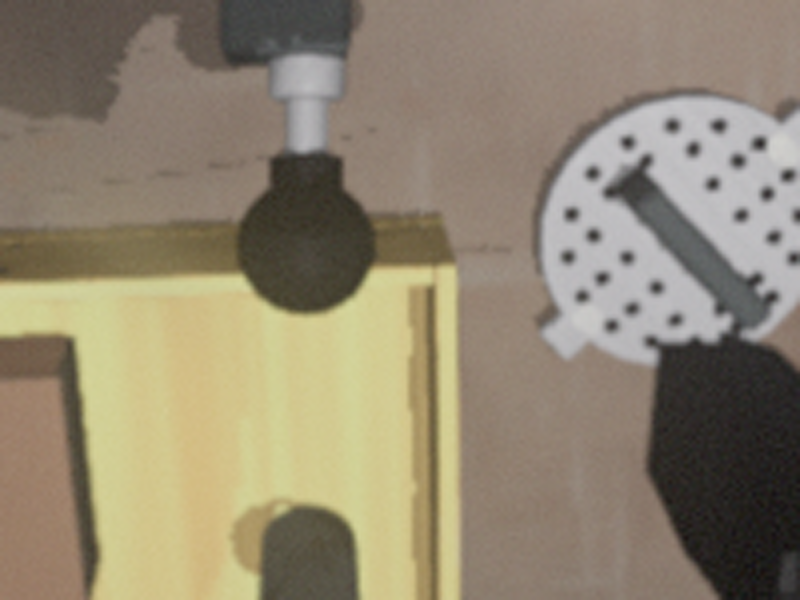

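```bash
python3 -m pendant '{"travel":[[-0.0986,0.005,0],[0,0,0.1],[0,0,0.15],[0,0,0.15],[0,0,0.08],[0,0,0.035],[0,0,0],[0,0,0]],"rotation":[[0,0,0],[0,0,0],[0,0,0],[0,0,0],[0,0,0],[0,0,0],[0,0,0],[0,0,0]],"gripper":[0.3,0.3,0.3,0.3,0.3,0.3,0.3,0.3]}' 40
python3 - <<'E'
from h import *
st,_=snap('wrist','w17');print(bot.get_state()['eef_pos'],bot.get_state()['gripper_width'])
E
```

```text
t: 27.6
eef_pos: [477.2, -180.0, 221.7]
eef_rot: [0.732, 0.681, 0.0, 0.001]
ft_force: [-0.2, -0.0, 0.6]
gripper_width: 57.5
[ 477.19037042 -179.92887953  221.95390467] 57.1856893448767
```

View pics/w17.png

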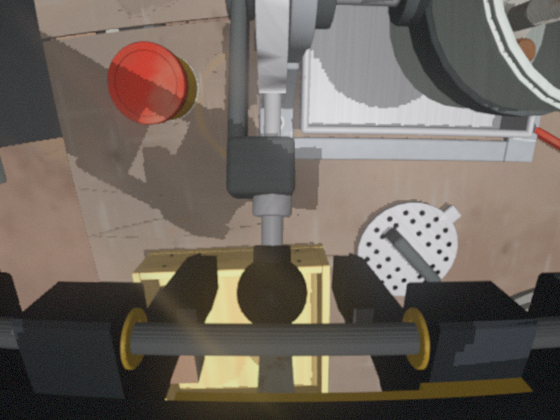

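```bash
python3 -m pendant '{"travel":[[0,0,0],[0,0,0],[0,0,0],[0,0,0],[0,0,0]],"rotation":[[0,0,0],[0,0,0],[0,0,0],[0,0,0],[0,0,0]],"gripper":[-0.5,-0.5,-0.5,-0.5,-0.5]}' 60
python3 - <<'E'
from h import *
s=bot.get_state();print(s['eef_pos'],s['gripper_width'],s['ft_force'])
E
```

```text
t: 28.15
eef_pos: [476.0, -179.5, 220.7]
eef_rot: [0.732, 0.681, -0.001, -0.0]
ft_force: [-4.9, -0.9, 1.9]
gripper_width: 28.7
[ 476.02286155 -179.48515647  220.69241866] 28.704597123700392 [-4.87880776 -0.91224008  1.9427341 ]
```

Run:
```python
from h import *
st,_=snap('wrist','w18');
_,im=snap('scene','s18')
im=cv2.imread('pics/s18.png')[100:260,220:420];cv2.imwrite('pics/s18c.png',cv2.resize(im,None,fx=3.7,fy=3.7,interpolation=cv2.INTER_CUBIC))
```

```text
(no output)
```

View pics/w18.png

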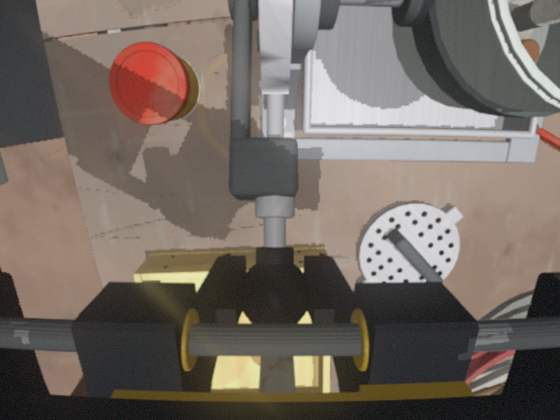

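View pics/s18c.png

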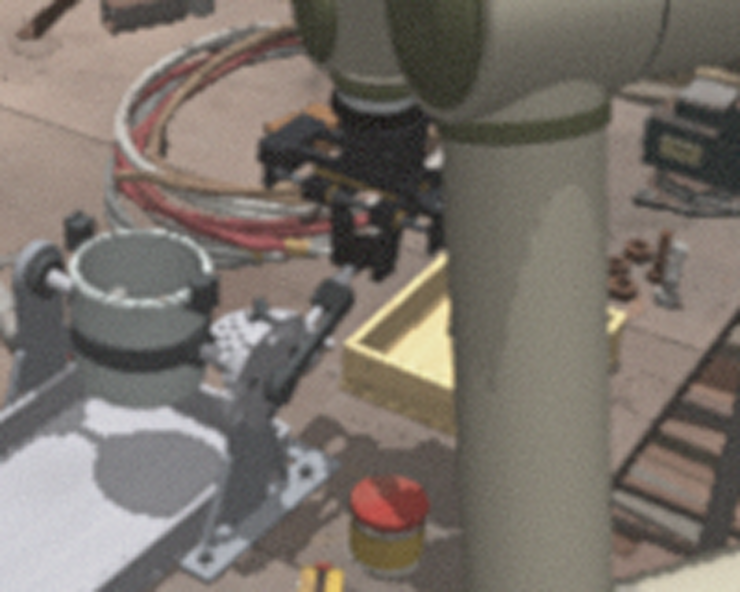

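```bash
python3 -m pendant '{"travel":[[-0.0154,0,-0.0064],[-0.0154,0,-0.0064],[-0.0123,0,-0.005],[0,0,0],[0,0,0]],"rotation":[[0,0,0],[0,0,0],[0,0,0],[0,0,0],[0,0,0]],"gripper":[-0.5,-0.5,-0.5,-0.5,-0.5]}' 60
python3 - <<'E'
from h import *
s=bot.get_state();print(s['eef_pos'],s['gripper_width'],s['ft_force'])
st,_=snap('wrist','w19')
E
```

```text
t: 28.75
eef_pos: [475.1, -190.5, 225.0]
eef_rot: [0.732, 0.681, 0.001, -0.002]
ft_force: [-1.5, 9.2, -1.5]
gripper_width: 28.2
[ 475.14642187 -190.52745902  225.01560189] 28.226061070390855 [-1.54961227  9.17790924 -1.53531646]
```

View pics/w19.png

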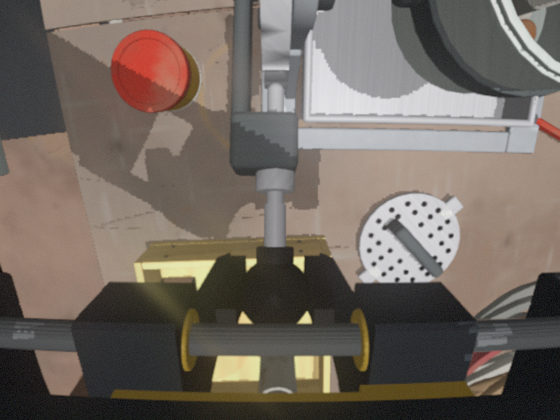

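```bash
python3 - <<'E'
import numpy as np
ph=np.radians(np.linspace(-67.5,67.5,28));r=163.5
d=np.c_[np.diff(r*np.sin(ph)),-np.diff(r*np.cos(ph))]/300
for k in range(27):print(k,d[k].round(4))
E
python3 -m pendant '{"travel":[[-0.0046,0,-0.0019],[0,0,0],[0,0,0]],"rotation":[[0,0,0],[0,0,0],[0,0,0]],"gripper":[-0.5,-0.5,-0.5]}' 60
```

```text
0 [ 0.0201 -0.0431]
1 [ 0.0238 -0.0412]
2 [ 0.0273 -0.0389]
3 [ 0.0306 -0.0364]
4 [ 0.0336 -0.0336]
5 [ 0.0364 -0.0306]
6 [ 0.0389 -0.0273]
7 [ 0.0412 -0.0238]
8 [ 0.0431 -0.0201]
9 [ 0.0447 -0.0163]
10 [ 0.0459 -0.0123]
11 [ 0.0468 -0.0083]
12 [ 0.0474 -0.0041]
13 [ 0.0475 -0.    ]
14 [0.0474 0.0041]
15 [0.0468 0.0083]
16 [0.0459 0.0123]
17 [0.0447 0.0163]
18 [0.0431 0.0201]
19 [0.0412 0.0238]
20 [0.0389 0.0273]
21 [0.0364 0.0306]
22 [0.0336 0.0336]
23 [0.0306 0.0364]
24 [0.0273 0.0389]
25 [0.0238 0.0412]
26 [0.0201 0.0431]
t: 29.1
eef_pos: [475.0, -191.8, 225.5]
eef_rot: [0.732, 0.682, 0.001, -0.003]
ft_force: [-2.1, 10.3, -2.4]
gripper_width: 28.5
```

```bash
python3 -m pendant '{"travel":[[0.0201,0,-0.0431],[0.0238,0,-0.0412],[0.0273,0,-0.0389],[0.0306,0,-0.0364],[0,0,0]],"rotation":[[0,0,0],[0,0,0],[0,0,0],[0,0,0],[0,0,0]],"gripper":[-0.5,-0.5,-0.5,-0.5,-0.5]}' 60
cat >> h.py <<'E'
def arc(py,pz):
    s=bot.get_state();p=s['eef_pos']
    print(p.round(1),'w',round(s['gripper_width'],1),'f',s['ft_force'].round(1),'t',s['t'])
    # knob0 TCP in plane: use initial grip TCP (y'=-138.6,z=57.4 rel pivot)
    u=np.array([np.cos(np.radians(85.87)),np.sin(np.radians(85.87))])
    yy=(p[:2]-np.array([476.0,-179.5]))@u-138.6+py; zz=p[2]-220.7+57.4+pz
    print('r',np.hypot(yy,zz).round(1),'phi',np.degrees(np.arctan2(yy,zz)).round(2))
E
python3 -c "
from h import *
arc(0,0)"
```

```text
t: 29.6
eef_pos: [477.4, -161.5, 275.2]
eef_rot: [0.732, 0.682, 0.0, -0.001]
ft_force: [-3.5, 8.1, -6.1]
gripper_width: 28.9
[ 477.4 -161.5  275.2] w 28.9 f [-3.5  8.1 -6.1] t 29.6
r 164.4 phi -47.14
```

```bash
python3 -m pendant '{"travel":[[0.0336,0,-0.0336],[0.0364,0,-0.0306],[0.0389,0,-0.0273],[0.0412,0,-0.0238],[0.0431,0,-0.0201],[0,0,0]],"rotation":[[0,0,0],[0,0,0],[0,0,0],[0,0,0],[0,0,0],[0,0,0]],"gripper":[-0.5,-0.5,-0.5,-0.5,-0.5,-0.5]}' 60
python3 -c "
from h import *
arc(0,0)"
```

```text
t: 30.2
eef_pos: [481.7, -103.3, 316.1]
eef_rot: [0.731, 0.682, 0.0, -0.0]
ft_force: [-6.3, 5.9, -9.1]
gripper_width: 28.8
[ 481.7 -103.3  316.1] w 28.8 f [-6.3  5.9 -9.1] t 30.2
r 164.9 phi -22.15
```

```bash
python3 -m pendant '{"travel":[[0.0447,-0.002,-0.0163],[0.0459,-0.001,-0.0123],[0.0468,-0.001,-0.0083],[0.0474,-0.001,-0.003],[0.0475,-0.001,0.001],[0,0,0]],"rotation":[[0,0,0],[0,0,0],[0,0,0],[0,0,0],[0,0,0],[0,0,0]],"gripper":[-0.5,-0.5,-0.5,-0.5,-0.5,-0.5]}' 60
python3 -c "
from h import *
arc(0,0)"
```

```text
t: 30.8
eef_pos: [486.5, -34.0, 327.8]
eef_rot: [0.731, 0.682, 0.002, 0.002]
ft_force: [9.8, 0.0, -9.9]
gripper_width: 28.8
[486.5 -34.  327.8] w 28.8 f [ 9.8  0.  -9.9] t 30.8
r 164.6 phi 2.54
```

```bash
python3 -m pendant '{"travel":[[0.0474,0.002,0.0041],[0.0468,0,0.0083],[0.0459,0,0.0123],[0.0447,0,0.0163],[0,0,0]],"rotation":[[0,0,0],[0,0,0],[0,0,0],[0,0,0],[0,0,0]],"gripper":[-0.5,-0.5,-0.5,-0.5,-0.5]}' 60
python3 -c "
from h import *
arc(0,0)"
```

```text
t: 31.3
eef_pos: [490.7, 20.7, 315.1]
eef_rot: [0.732, 0.682, 0.001, 0.002]
ft_force: [7.2, -3.9, -10.1]
gripper_width: 29.1
[490.7  20.7 315.1] w 29.1 f [  7.2  -3.9 -10.1] t 31.3
r 164.0 phi 22.27
```

```bash
python3 -m pendant '{"travel":[[0.0431,0.002,0.0201],[0.0412,0,0.0238],[0.0389,0,0.0273],[0.0364,0,0.0306],[0,0,0]],"rotation":[[0,0,0],[0,0,0],[0,0,0],[0,0,0],[0,0,0]],"gripper":[-0.5,-0.5,-0.5,-0.5,-0.5]}' 60
python3 -c "
from h import *
arc(0,0)"
```

```text
t: 31.8
eef_pos: [494.4, 67.9, 284.3]
eef_rot: [0.732, 0.682, 0.0, 0.002]
ft_force: [4.4, -6.1, -8.6]
gripper_width: 28.6
[494.4  67.9 284.3] w 28.6 f [ 4.4 -6.1 -8.6] t 31.8
r 163.2 phi 42.15
```

```bash
python3 -m pendant '{"travel":[[0.035,0.001,0.0332],[0.0306,0.001,0.0364],[0.0273,0,0.0389],[0.0238,0,0.0412],[0,0,0],[0,0,0]],"rotation":[[0,0,0],[0,0,0],[0,0,0],[0,0,0],[0,0,0],[0,0,0]],"gripper":[-0.5,-0.5,-0.5,-0.5,-0.5,-0.5]}' 60
python3 -c "
from h import *
arc(0,0)"
```

```text
t: 32.4
eef_pos: [497.1, 102.3, 239.8]
eef_rot: [0.732, 0.681, 0.0, 0.001]
ft_force: [-0.4, -7.3, -5.5]
gripper_width: 28.2
[497.1 102.3 239.8] w 28.2 f [-0.4 -7.3 -5.5] t 32.4
r 163.0 phi 62.0
```

```bash
python3 -m pendant '{"travel":[[0.0111,0,0.0235],[0.0111,0,0.0242],[0,0,0],[0,0,0]],"rotation":[[0,0,0],[0,0,0],[0,0,0],[0,0,0]],"gripper":[-0.5,-0.5,-0.5,-0.5]}' 60
python3 -c "
from h import *
arc(0,0)
snap('scene','s20');snap('wrist','w20')
im=cv2.imread('pics/s20.png')[120:320,140:380];cv2.imwrite('pics/s20c.png',cv2.resize(im,None,fx=3.2,fy=3,interpolation=cv2.INTER_CUBIC))"
```

```text
t: 32.8
eef_pos: [497.6, 108.8, 225.7]
eef_rot: [0.732, 0.681, 0.0, 0.002]
ft_force: [-0.8, -5.7, -5.5]
gripper_width: 27.9
[497.6 108.8 225.7] w 27.9 f [-0.8 -5.7 -5.5] t 32.8
r 162.9 phi 67.48
```

View pics/s20c.png

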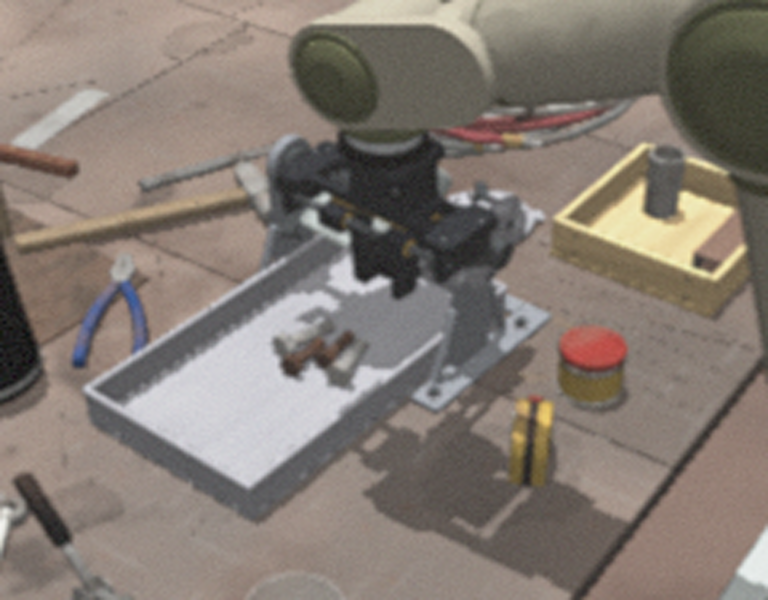

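View pics/w20.png

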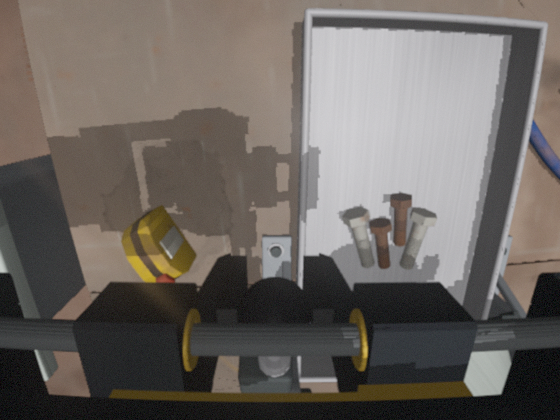

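All four bolts lie in the tray (wrist ~230,390). Now I'll let the pin in along the lever.

```bash
python3 -m pendant '{"travel":[[-0.008,0,0.0033],[-0.008,0,0.0033],[-0.008,0,0.0033],[0,0,0],[0,0,0]],"rotation":[[0,0,0],[0,0,0],[0,0,0],[0,0,0],[0,0,0]],"gripper":[-0.5,-0.5,-0.5,-0.5,-0.5]}' 60
python3 -c "
from h import *
arc(0,0)"
```

```text
t: 33.4
eef_pos: [496.9, 101.4, 221.8]
eef_rot: [0.732, 0.681, 0.0, 0.001]
ft_force: [1.3, -2.8, -7.3]
gripper_width: 27.2
[496.9 101.4 221.8] w 27.2 f [ 1.3 -2.8 -7.3] t 33.4
r 154.5 phi 67.76
```

```bash
python3 -m pendant '{"travel":[[-0.006,0,0.0045],[-0.006,0,0.0035],[0,0,0],[0,0,0]],"rotation":[[0,0,0],[0,0,0],[0,0,0],[0,0,0]],"gripper":[-0.5,-0.5,-0.5,-0.5]}' 60
python3 -c "
from h import *
arc(0,0)"
```

```text
t: 33.8
eef_pos: [496.9, 101.1, 220.9]
eef_rot: [0.732, 0.682, 0.004, -0.001]
ft_force: [1.3, 17.6, 3.7]
gripper_width: 27.4
[496.9 101.1 220.9] w 27.4 f [ 1.3 17.6  3.7] t 33.8
r 153.9 phi 68.04
```

```bash
python3 -m pendant '{"travel":[[0.004,0,-0.001],[0,0,0],[0,0,0],[0,0,0],[0,0,0],[0,0,0]],"rotation":[[0,0,0],[0,0,0],[0,0,0],[0,0,0],[0,0,0],[0,0,0]],"gripper":[-0.5,-0.5,0.2,0.2,0.2,0.2]}' 60
python3 -c "
from h import *
arc(0,0)
snap('scene','s21');snap('wrist','w21')
im=cv2.imread('pics/s21.png')[120:320,140:380];cv2.imwrite('pics/s21c.png',cv2.resize(im,None,fx=3.2,fy=3,interpolation=cv2.INTER_CUBIC))"
```

```text
t: 34.4
eef_pos: [496.5, 99.1, 219.7]
eef_rot: [0.732, 0.681, 0.0, 0.0]
ft_force: [0.1, -0.6, 0.1]
gripper_width: 52.9
[496.5  99.1 219.7] w 52.9 f [ 0.1 -0.6  0.1] t 34.4
r 151.6 phi 68.16
```

View pics/w21.png

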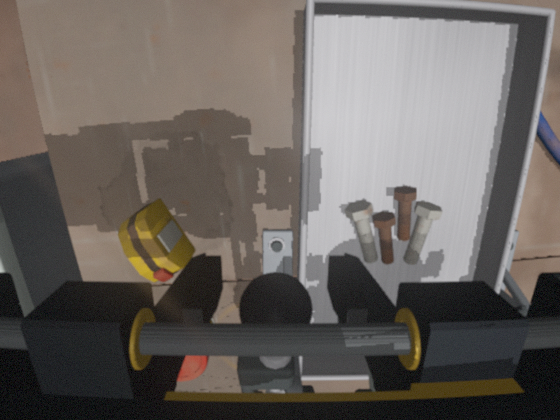

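```bash
python3 -m pendant '{"travel":[[0,0,-0.1],[0.1,0,-0.15],[0.1,0,-0.15],[0.03,0,-0.1],[0,0,0],[0,0,0]],"rotation":[[0,0,0],[0,0,0],[0,0,0],[0,0,0],[0,0,0],[0,0,0]],"gripper":[0.2,0.5,1,1,1,1]}' 60
python3 -c "
from h import *
st,_=snap('wrist','w22');c=cam('wrist',st);print(st['eef_pos'],bot.get_state()['eef_pos'],st['eef_rot'])
for t in ('knob','pivot'):
  r=nets.spot_point('wrist',t);print([(x,onz(c,x['location'][::-1],217.4 if t=='knob' else 160)) for x in r[:2]])
snap('scene','s22')
im=cv2.imread('pics/s22.png')[120:320,140:380];cv2.imwrite('pics/s22c.png',cv2.resize(im,None,fx=3.2,fy=3,interpolation=cv2.INTER_CUBIC))"
```

```text
t: 35.1
eef_pos: [501.0, 163.4, 362.2]
eef_rot: [0.732, 0.681, -0.0, -0.0]
ft_force: [0.7, -0.1, -0.6]
gripper_width: 88.0
[501.0042187  163.38970469 362.22753578] [500.86478729 163.11726359 361.44829366] [ 7.31907768e-01  6.81403698e-01 -1.34970602e-04 -4.18054836e-05]
[({'location': [277.2, 275.4], 'conf': 0.71}, array([496.49667479,  92.68648333, 217.4       ]))]
[({'location': [352.3, 272.8], 'conf': 0.58}, array([483.80141371, -43.33247399, 160.        ]))]
```

View pics/w22.png

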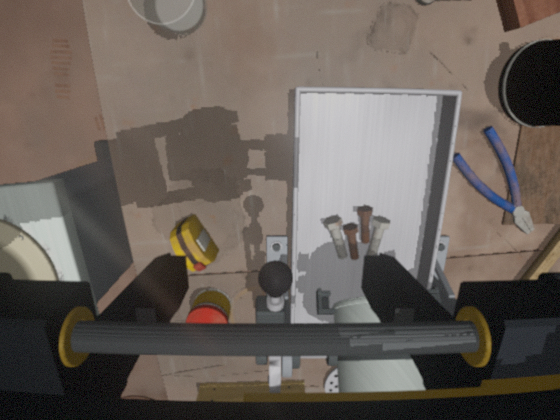

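View pics/s22c.png

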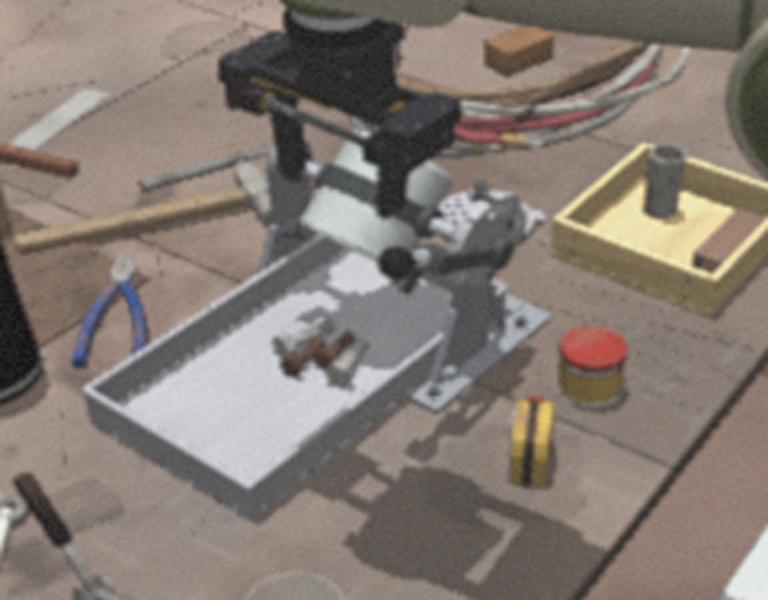

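```bash
python3 -c "
from h import *
cw=cam('wrist');cs=cam('scene')
im=cv2.imread('pics/s22.png')[190:225,245:285];cv2.imwrite('pics/k1.png',cv2.resize(im,None,fx=12,fy=12,interpolation=cv2.INTER_CUBIC))
im=cv2.imread('pics/w22.png')[250:310,240:320];cv2.imwrite('pics/k2.png',cv2.resize(im,None,fx=8,fy=8,interpolation=cv2.INTER_CUBIC))
print(tri([(cw,(275.5,279)),(cs,(264.4,207.7))]))
for P in [(496.4,97.3,217.4),(497,104.7,220.5)]: print(proj(cw,P),proj(cs,P))
for P in [(476.7,-179.6,217.4)]: print(proj(cs,P))
"
```

```text
[495.75810157  89.91186242 216.67417604]
[[275.39886603 272.70220557]] [[262.56332962 208.83573096]]
[[275.47662417 267.00211125]] [[260.85907873 209.21738026]]
[[317.55736817 167.08385936]]
```

View pics/k1.png

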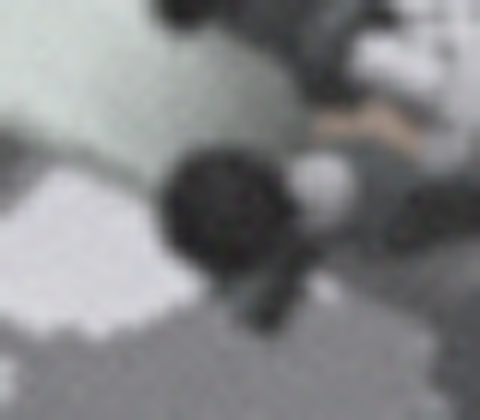

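View pics/k2.png

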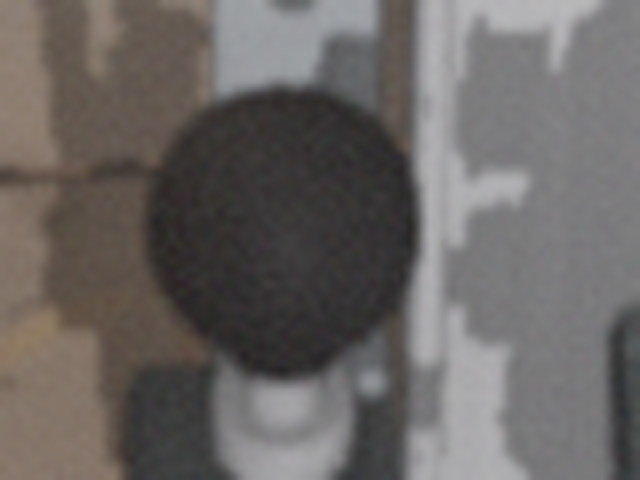

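```bash
python3 -m pendant '{"travel":[[-0.13,0,0],[-0.13,0,0],[-0.14,0,0],[0,0,0],[0,0,0],[0,0,0]],"rotation":[[0,0,0],[0,0,0],[0,0,0],[0,0,0],[0,0,0],[0,0,0]],"gripper":[1,1,1,1,1,1]}' 60
python3 -c "
from h import *
st,_=snap('wrist','w23');print(st['eef_pos'],bot.get_state()['eef_pos'],st['eef_rot'])
im=cv2.imread('pics/w23.png')[100:250,200:400];cv2.imwrite('pics/w23c.png',cv2.resize(im,None,fx=4,fy=4,interpolation=cv2.INTER_CUBIC))
snap('top','t23')
im=cv2.imread('pics/t23.png')[120:280,160:430];cv2.imwrite('pics/t23c.png',cv2.resize(im,None,fx=2.9,fy=2.9,interpolation=cv2.INTER_CUBIC))
"
```

```text
t: 35.9
eef_pos: [492.5, 44.4, 362.4]
eef_rot: [0.732, 0.682, -0.0, -0.0]
ft_force: [0.3, -0.1, -0.4]
gripper_width: 87.8
[492.45154136  44.40473405 362.39914935] [492.46650747  44.61165466 362.48059702] [ 7.31776523e-01  6.81544575e-01 -6.82196002e-05 -3.29391170e-04]
```

View pics/w23c.png

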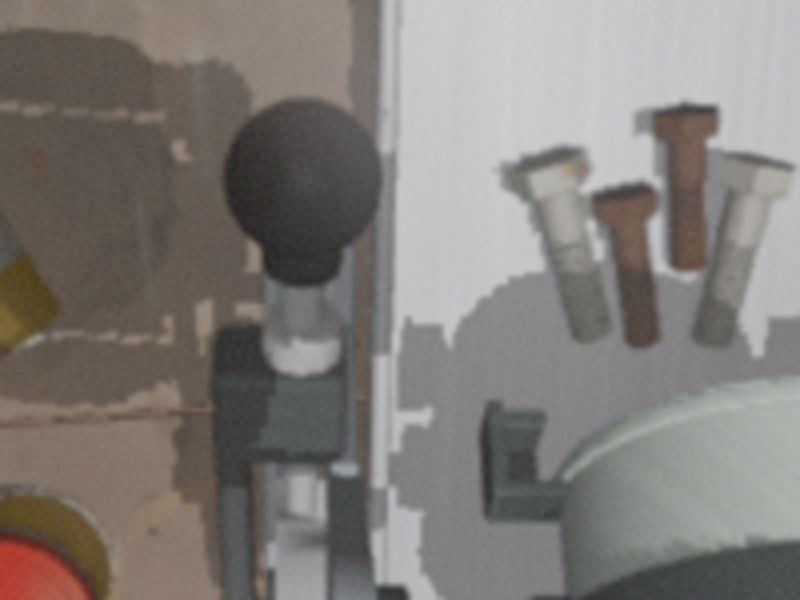

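View pics/t23c.png

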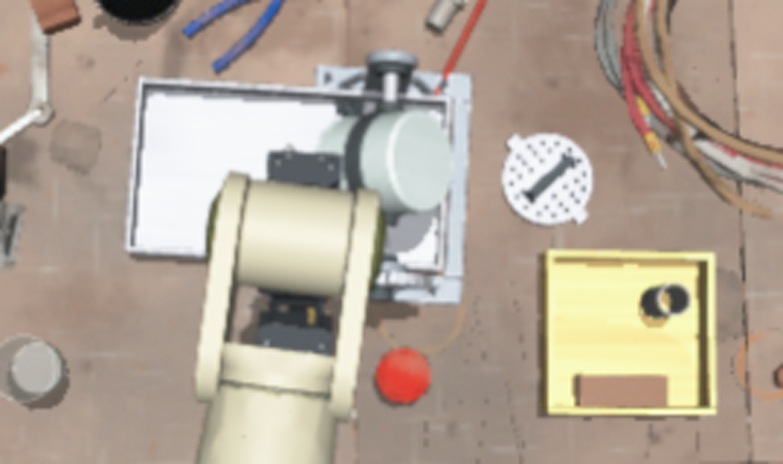

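```bash
python3 -c "
from h import *
cw=cam('wrist');cs=cam('scene')
P=onz(cw,(275.75,144.5),217.4);print(P,ray(cw,(275.75,144.5)),tri([(cw,(275.75,144.5)),(cs,(264,207.75))]))
o2=dict(eef_pos=np.array([500.9,163.2,361.6]),eef_rot=[7.31907768e-01,6.81403698e-01,-1.3e-4,-4e-5])
c2=cam('wrist',o2);print(tri([(cw,(275.75,144.5)),(c2,(275.5,279))]),tri([(cw,(275.75,144.5)),(c2,(275.5,279)),(cs,(264,207.75))]))
"
```

```text
[496.72243146  94.33006137 217.4       ] (array([497.73910782, 123.15069014, 486.11166553]), array([-0.00376192, -0.10664246, -0.99429032])) [495.6657566   93.68144589 219.1073515 ]
[496.69975794  95.12598159 224.78631148] [495.9955423   93.12127597 219.24786132]
```

```bash
python3 -m pendant '{"travel":[[0.085,0.001,0],[0.08,0.001,0],[0,0,0.1],[0,0,0.14],[0,0,0.12],[0,0,0.07],[0,0,0.035],[0,0,0],[0,0,0]],"rotation":[[0,0,0],[0,0,0],[0,0,0],[0,0,0],[0,0,0],[0,0,0],[0,0,0],[0,0,0],[0,0,0]],"gripper":[0.3,0.3,0.3,0.3,0.3,0.3,0.3,0.3,0.3]}' 60
python3 -c "
from h import *
st,_=snap('wrist','w24');print(st['eef_pos'],bot.get_state()['eef_pos'],st['eef_rot'])
"
```

```text
t: 36.9
eef_pos: [497.1, 93.4, 224.3]
eef_rot: [0.732, 0.682, 0.001, 0.001]
ft_force: [0.1, 1.2, 0.6]
gripper_width: 57.5
[497.09555014  93.39472602 224.27792667] [497.18301587  93.29280307 224.49051426] [7.31783696e-01 6.81536418e-01 6.11952152e-04 5.98792194e-04]
```

View pics/w24.png

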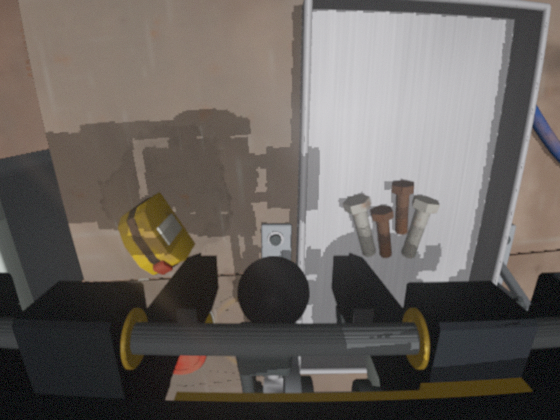

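```bash
python3 -m pendant '{"travel":[[0,0,0.008],[0,0,0],[0,0,0],[0,0,0],[0,0,0],[0,0,0]],"rotation":[[0,0,0],[0,0,0],[0,0,0],[0,0,0],[0,0,0],[0,0,0]],"gripper":[0.3,0.3,-0.5,-0.5,-0.5,-0.5]}' 60
python3 -c "
from h import *
s=bot.get_state();print(s['eef_pos'],s['gripper_width'],s['ft_force'])
"
```

```text
t: 37.55
eef_pos: [496.4, 93.1, 220.8]
eef_rot: [0.732, 0.681, -0.0, -0.0]
ft_force: [-1.4, 1.6, 1.0]
gripper_width: 28.7
[496.44255819  93.14396335 220.81541903] 28.744346357226718 [-1.38616717  1.56865425  0.97354241]
```

```bash
python3 -m pendant '{"travel":[[0.0154,0,-0.0064],[0.0154,0,-0.0064],[0.0154,0,-0.0064],[0,0,0],[0,0,0]],"rotation":[[0,0,0],[0,0,0],[0,0,0],[0,0,0],[0,0,0]],"gripper":[-0.5,-0.5,-0.5,-0.5,-0.5]}' 60
python3 -c "
from h import *
s=bot.get_state();print(s['eef_pos'],s['gripper_width'],s['ft_force'], np.hypot(s['eef_pos'][1]-93.14,s['eef_pos'][2]-220.8))
"
```

```text
t: 38.05
eef_pos: [497.4, 105.7, 226.2]
eef_rot: [0.732, 0.681, -0.002, 0.001]
ft_force: [-1.4, -8.4, -2.3]
gripper_width: 28.3
[497.4080161  105.69856571 226.19703417] 28.288075195204133 [-1.37090301 -8.38115363 -2.3014171 ] 13.669145934927455
```

```bash
python3 -m pendant '{"travel":[[-0.0201,0,-0.0431],[-0.0238,0,-0.0412],[-0.0273,0,-0.0389],[-0.0306,0,-0.0364],[-0.0336,0,-0.0336],[0,0,0]],"rotation":[[0,0,0],[0,0,0],[0,0,0],[0,0,0],[0,0,0],[0,0,0]],"gripper":[-0.5,-0.5,-0.5,-0.5,-0.5,-0.5]}' 60
cat >> h.py <<'E'
def arc2():
    s=bot.get_state();p=s['eef_pos']
    print(p.round(1),'w',round(s['gripper_width'],1),'f',s['ft_force'].round(1),'t',s['t'])
    u=np.array([np.cos(np.radians(85.87)),np.sin(np.radians(85.87))])
    yy=(p[:2]-np.array([496.4,93.14]))@u+137.7; zz=p[2]-220.8+59.5
    print('r',np.hypot(yy,zz).round(1),'phi',np.degrees(np.arctan2(yy,zz)).round(2))
E
python3 -c "
from h import *
arc2()
"
```

```text
t: 38.65
eef_pos: [494.3, 64.8, 285.0]
eef_rot: [0.732, 0.681, -0.001, 0.0]
ft_force: [-2.3, -7.7, -8.0]
gripper_width: 27.9
[494.3  64.8 285. ] w 27.9 f [-2.3 -7.7 -8. ] t 38.65
r 165.1 phi 41.46
```

```bash
python3 -m pendant '{"travel":[[-0.0386,0,-0.0281],[-0.0389,0,-0.0273],[-0.0412,0,-0.0238],[-0.0431,0,-0.0201],[-0.0447,0,-0.0163],[0,0,0]],"rotation":[[0,0,0],[0,0,0],[0,0,0],[0,0,0],[0,0,0],[0,0,0]],"gripper":[-0.5,-0.5,-0.5,-0.5,-0.5,-0.5]}' 60
python3 -c "
from h import *
arc2()
"
```

```text
t: 39.25
eef_pos: [489.6, 2.4, 318.1]
eef_rot: [0.733, 0.681, -0.002, -0.001]
ft_force: [0.6, -8.2, -23.0]
gripper_width: 27.9
[489.6   2.4 318.1] w 27.9 f [  0.6  -8.2 -23. ] t 39.25
r 163.6 phi 16.6
```

```bash
python3 -m pendant '{"travel":[[-0.004,0,0.008],[0,0,0],[0,0,0]],"rotation":[[0,0,0],[0,0,0],[0,0,0]],"gripper":[-0.5,-0.5,-0.5]}' 60
python3 -c "
from h import *
arc2();snap('wrist','w25')
"
```

```text
t: 39.55
eef_pos: [489.7, 2.7, 317.3]
eef_rot: [0.732, 0.681, -0.001, -0.0]
ft_force: [-3.9, -3.9, -10.2]
gripper_width: 27.9
[489.7   2.7 317.3] w 27.9 f [ -3.9  -3.9 -10.2] t 39.55
r 163.0 phi 16.77
```

View pics/w25.png

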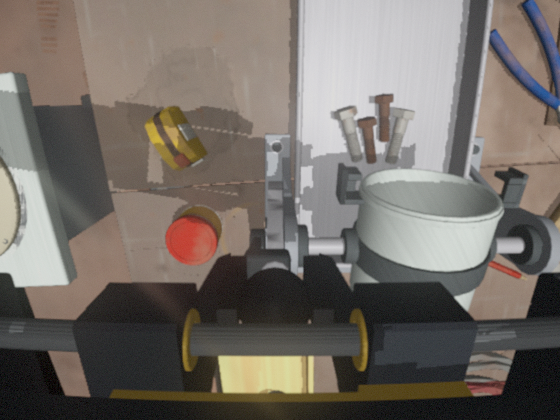

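```bash
python3 -m pendant '{"travel":[[-0.0459,0,-0.0083],[-0.0468,0,-0.0073],[-0.0474,0,-0.0041],[-0.0475,0,0],[0,0,0],[0,0,0]],"rotation":[[0,0,0],[0,0,0],[0,0,0],[0,0,0],[0,0,0],[0,0,0]],"gripper":[-0.5,-0.5,-0.5,-0.5,-0.5,-0.5]}' 60
python3 -c "
from h import *
arc2()
"
```

```text
t: 40.2
eef_pos: [485.5, -53.5, 322.5]
eef_rot: [0.732, 0.681, -0.001, -0.001]
ft_force: [-6.2, 0.1, -14.6]
gripper_width: 28.0
[485.5 -53.5 322.5] w 28.0 f [ -6.2   0.1 -14.6] t 40.2
r 161.5 phi -3.31
```

```bash
python3 -m pendant '{"travel":[[0,-0.003,0.007],[0,0,0],[0,0,0]],"rotation":[[0,0,0],[0,0,0],[0,0,0]],"gripper":[-0.5,-0.5,-0.5]}' 60
python3 -c "
from h import *
arc2()
"
```

```text
t: 40.5
eef_pos: [485.4, -52.8, 321.0]
eef_rot: [0.732, 0.681, 0.0, 0.001]
ft_force: [-0.9, -1.1, -10.9]
gripper_width: 27.6
[485.4 -52.8 321. ] w 27.6 f [ -0.9  -1.1 -10.9] t 40.5
r 159.9 phi -3.11
```

```bash
python3 -m pendant '{"travel":[[0,0,0.006],[0,0,0],[0,0,0]],"rotation":[[0,0,0],[0,0,0],[0,0,0]],"gripper":[-0.5,-0.5,-0.5]}' 60
python3 -c "
from h import *
arc2()
"
```

```text
t: 40.8
eef_pos: [485.4, -52.7, 318.9]
eef_rot: [0.732, 0.681, 0.0, 0.0]
ft_force: [0.2, -1.8, -10.0]
gripper_width: 28.0
[485.4 -52.7 318.9] w 28.0 f [  0.2  -1.8 -10. ] t 40.8
r 157.8 phi -3.1
```

```bash
python3 -c "
from h import *
snap('wrist','w26');snap('scene','s26')
im=cv2.imread('pics/s26.png')[80:260,200:400];cv2.imwrite('pics/s26c.png',cv2.resize(im,None,fx=3.3,fy=3.3,interpolation=cv2.INTER_CUBIC))
"
```

```text
(no output)
```

View pics/w26.png

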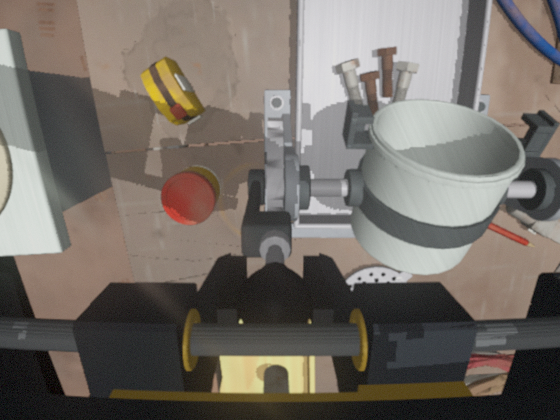

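View pics/s26c.png

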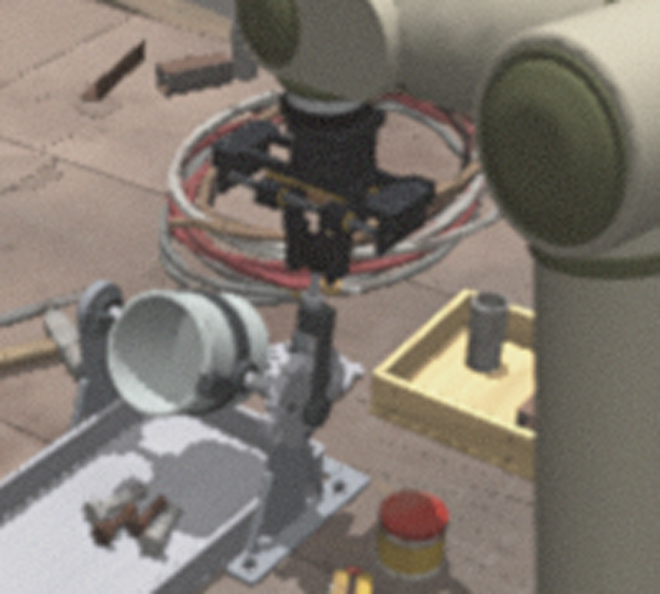

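```bash
python3 -c "
from h import *
ims=[cv2.resize(cv2.imread(f'pics/{n}.png')[235:345,215:335],None,fx=3.2,fy=3.2,interpolation=cv2.INTER_CUBIC) for n in('w18','w26')]
cv2.imwrite('pics/cmp.png',np.clip(np.hstack(ims).astype(float)*1.6,0,255).astype(np.uint8))
"
```

```text
(no output)
```

View pics/cmp.png

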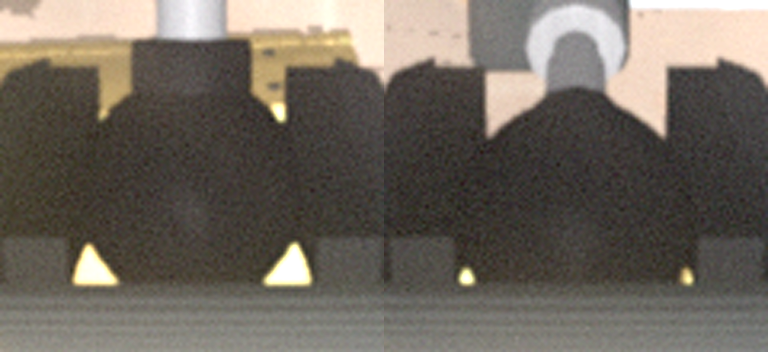

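```bash
python3 -m pendant '{"travel":[[-0.0474,0,0.0041],[-0.0468,0,0.0083],[-0.0459,0,0.0123],[0,0,0],[0,0,0]],"rotation":[[0,0,0],[0,0,0],[0,0,0],[0,0,0],[0,0,0]],"gripper":[-0.5,-0.5,-0.5,-0.5,-0.5]}' 60
python3 -c "
from h import *
arc2()
"
```

```text
t: 41.4
eef_pos: [482.3, -94.4, 311.4]
eef_rot: [0.732, 0.681, 0.0, -0.0]
ft_force: [-0.2, 1.0, -10.4]
gripper_width: 27.6
[482.3 -94.4 311.4] w 27.6 f [ -0.2   1.  -10.4] t 41.4
r 158.4 phi -18.55
```

```bash
python3 -m pendant '{"travel":[[-0.0447,0,0.0163],[-0.0431,0,0.0201],[-0.0412,0,0.0238],[-0.0389,0,0.0273],[0,0,0],[0,0,0]],"rotation":[[0,0,0],[0,0,0],[0,0,0],[0,0,0],[0,0,0],[0,0,0]],"gripper":[-0.5,-0.5,-0.5,-0.5,-0.5,-0.5]}' 60
python3 -c "
from h import *
arc2()
"
```

```text
t: 42.0
eef_pos: [478.6, -144.2, 285.2]
eef_rot: [0.732, 0.681, 0.0, -0.001]
ft_force: [-1.7, 4.6, -9.2]
gripper_width: 27.0
[ 478.6 -144.2  285.2] w 27.0 f [-1.7  4.6 -9.2] t 42.0
r 159.4 phi -38.99
```

```bash
python3 -m pendant '{"travel":[[-0.0364,0,0.0306],[-0.0336,0,0.0336],[-0.0306,0,0.0364],[-0.0273,0,0.0389],[0,0,0],[0,0,0]],"rotation":[[0,0,0],[0,0,0],[0,0,0],[0,0,0],[0,0,0],[0,0,0]],"gripper":[-0.5,-0.5,-0.5,-0.5,-0.5,-0.5]}' 60
python3 -c "
from h import *
arc2();arc(0,0)
"
```

```text
t: 42.6
eef_pos: [475.8, -182.1, 243.4]
eef_rot: [0.732, 0.682, 0.0, -0.001]
ft_force: [-2.8, 8.3, -7.3]
gripper_width: 27.0
[ 475.8 -182.1  243.4] w 27.0 f [-2.8  8.3 -7.3] t 42.6
r 160.9 phi -59.31
[ 475.8 -182.1  243.4] w 27.0 f [-2.8  8.3 -7.3] t 42.6
r 162.4 phi -60.44
```

```bash
python3 -m pendant '{"travel":[[-0.018,0,0.031],[-0.0155,0,0.032],[0,0,0],[0,0,0],[0,0,0]],"rotation":[[0,0,0],[0,0,0],[0,0,0],[0,0,0],[0,0,0]],"gripper":[-0.5,-0.5,-0.5,-0.5,-0.5]}' 60
python3 -c "
from h import *
arc2();arc(0,0);snap('wrist','w27')
ims=[cv2.resize(cv2.imread(f'pics/{n}.png')[85:345,215:335],None,fx=2.2,fy=2.2,interpolation=cv2.INTER_CUBIC) for n in('w19','w27')]
cv2.imwrite('pics/cmp2.png',np.clip(np.hstack(ims).astype(float)*1.5,0,255).astype(np.uint8))
"
```

```text
t: 43.1
eef_pos: [475.1, -192.0, 224.7]
eef_rot: [0.732, 0.682, 0.0, -0.001]
ft_force: [-3.8, 7.2, -6.9]
gripper_width: 26.9
[ 475.1 -192.   224.7] w 26.9 f [-3.8  7.2 -6.9] t 43.1
r 161.2 phi -66.83
[ 475.1 -192.   224.7] w 26.9 f [-3.8  7.2 -6.9] t 43.1
r 163.1 phi -67.88
```

View pics/cmp2.png

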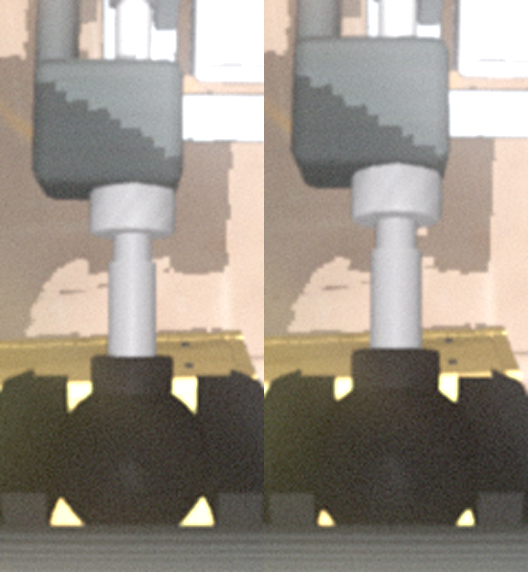

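```bash
python3 -m pendant '{"travel":[[-0.004,0,0.0095],[-0.004,0,0.0095],[0,0,0],[0,0,0]],"rotation":[[0,0,0],[0,0,0],[0,0,0],[0,0,0]],"gripper":[-0.5,-0.5,-0.5,-0.5]}' 60
python3 -c "
from h import *
arc2();arc(0,0);snap('wrist','w28')
ims=[cv2.resize(cv2.imread(f'pics/{n}.png')[85:345,215:335],None,fx=2.2,fy=2.2,interpolation=cv2.INTER_CUBIC) for n in('w19','w28')]
cv2.imwrite('pics/cmp3.png',np.clip(np.hstack(ims).astype(float)*1.5,0,255).astype(np.uint8))
"
```

```text
t: 43.55
eef_pos: [474.9, -194.3, 219.3]
eef_rot: [0.732, 0.682, 0.0, -0.001]
ft_force: [-4.0, 9.6, -4.8]
gripper_width: 27.1
[ 474.9 -194.3  219.3] w 27.1 f [-4.   9.6 -4.8] t 43.55
r 161.3 phi -68.91
[ 474.9 -194.3  219.3] w 27.1 f [-4.   9.6 -4.8] t 43.55
r 163.3 phi -69.94
```

View pics/cmp3.png

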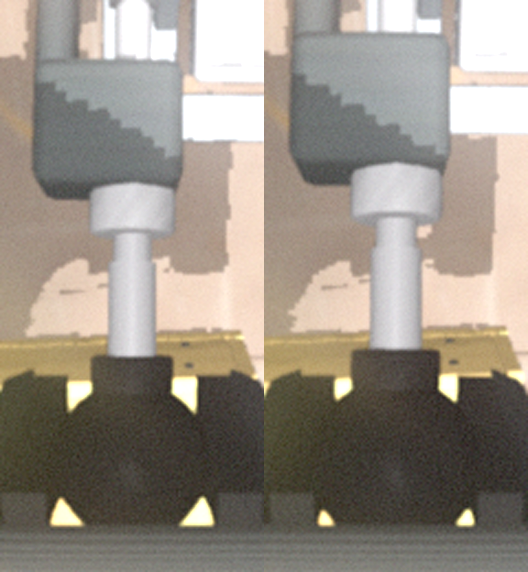

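```bash
python3 -m pendant '{"travel":[[0.009,0,0.0038],[0.009,0,0.0038],[0.006,0,0.0025],[0,0,0],[0,0,0]],"rotation":[[0,0,0],[0,0,0],[0,0,0],[0,0,0],[0,0,0]],"gripper":[-0.5,-0.5,-0.5,-0.5,-0.5]}' 60
python3 -c "
from h import *
arc2();arc(0,0)"
```

```text
t: 44.1
eef_pos: [475.4, -187.4, 216.3]
eef_rot: [0.732, 0.682, 0.0, -0.0]
ft_force: [-4.4, 6.0, -5.0]
gripper_width: 27.2
[ 475.4 -187.4  216.3] w 27.2 f [-4.4  6.  -5. ] t 44.1
r 153.8 phi -69.05
[ 475.4 -187.4  216.3] w 27.2 f [-4.4  6.  -5. ] t 44.1
r 155.8 phi -70.12
```

```bash
python3 -m pendant '{"travel":[[0.006,0,0.0025],[0.006,0,0.0025],[0,0,0],[0,0,0]],"rotation":[[0,0,0],[0,0,0],[0,0,0],[0,0,0]],"gripper":[-0.5,-0.5,-0.5,-0.5]}' 60
python3 -c "
from h import *
arc2();arc(0,0)"
```

```text
t: 44.5
eef_pos: [475.7, -183.9, 214.8]
eef_rot: [0.732, 0.682, -0.0, -0.0]
ft_force: [-3.8, 5.5, -4.9]
gripper_width: 26.9
[ 475.7 -183.9  214.8] w 26.9 f [-3.8  5.5 -4.9] t 44.5
r 150.0 phi -69.11
[ 475.7 -183.9  214.8] w 26.9 f [-3.8  5.5 -4.9] t 44.5
r 152.0 phi -70.21
```

```bash
python3 -m pendant '{"travel":[[0.006,0,0.0025],[0,0,0],[0,0,0]],"rotation":[[0,0,0],[0,0,0],[0,0,0]],"gripper":[-0.5,-0.5,-0.5]}' 60
python3 -c "
from h import *
arc2();arc(0,0)"
```

```text
t: 44.8
eef_pos: [475.7, -183.5, 214.7]
eef_rot: [0.732, 0.682, -0.001, 0.001]
ft_force: [-7.4, -1.0, -2.4]
gripper_width: 27.2
[ 475.7 -183.5  214.7] w 27.2 f [-7.4 -1.  -2.4] t 44.8
r 149.6 phi -69.1
[ 475.7 -183.5  214.7] w 27.2 f [-7.4 -1.  -2.4] t 44.8
r 151.6 phi -70.19
```

```bash
python3 -m pendant '{"travel":[[0,0,0],[0,0,0],[0,0,0],[0,0,-0.1],[0,0,-0.15],[0.08,0,-0.15],[0.02,0,-0.1],[0,0,0],[0,0,0]],"rotation":[[0,0,0],[0,0,0],[0,0,0],[0,0,0],[0,0,0],[0,0,0],[0,0,0],[0,0,0],[0,0,0]],"gripper":[0.3,0.3,0.3,0.3,0.3,1,1,1,1]}' 60
python3 -c "
from h import *
st,_=snap('wrist','w29');c=cam('wrist',st);print(st['eef_pos'],bot.get_state()['eef_pos'],st['eef_rot'])
for t in ('knob','pivot','mouth'):
  r=nets.spot_point('wrist',t);print(t,[(x,onz(c,x['location'][::-1],{'knob':217.4,'pivot':160,'mouth':218}[t])) for x in r[:2]])
im=cv2.imread('pics/w29.png')[140:290,200:400];cv2.imwrite('pics/w29c.png',cv2.resize(im,None,fx=4,fy=4,interpolation=cv2.INTER_CUBIC))
snap('scene','s29')
im=cv2.imread('pics/s29.png')[120:320,140:380];cv2.imwrite('pics/s29c.png',cv2.resize(im,None,fx=3.2,fy=3,interpolation=cv2.INTER_CUBIC))"
```

```text
t: 45.7
eef_pos: [478.1, -153.5, 362.6]
eef_rot: [0.732, 0.681, 0.0, 0.001]
ft_force: [-0.0, 1.0, -0.4]
gripper_width: 86.6
[ 478.13187241 -153.50700669  362.60653275] [ 477.91837643 -153.56284525  361.64558871] [7.31857067e-01 6.81457878e-01 5.98499926e-05 6.24933296e-04]
knob [({'location': [232.9, 276.6], 'conf': 0.97}, array([ 477.94981352, -180.78472094,  217.4       ]))]
pivot [({'location': [69.9, 273.6], 'conf': 0.73}, array([485.33907425, -41.1035376 , 160.        ]))]
mouth [({'location': [65.6, 446.3], 'conf': 0.61}, array([619.59943033, -51.27566804, 218.        ]))]
```

View pics/w29.png

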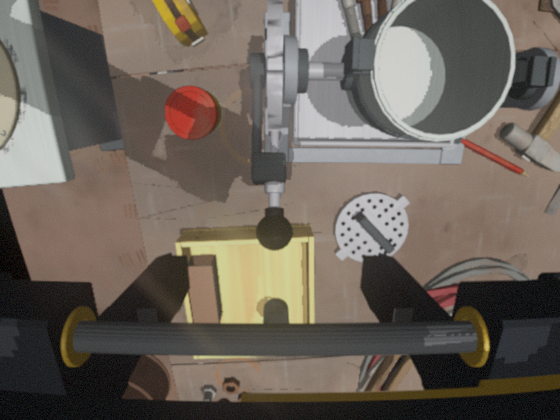

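View pics/w29c.png

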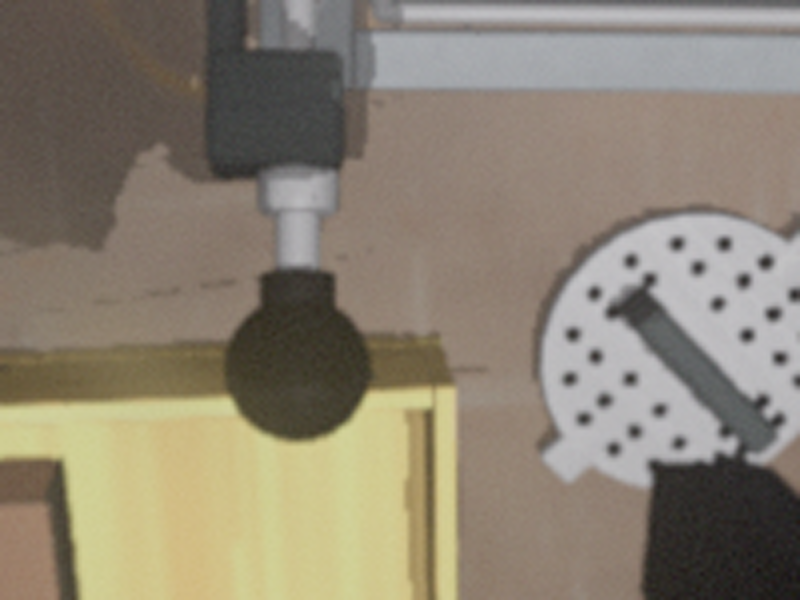

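View pics/s29c.png

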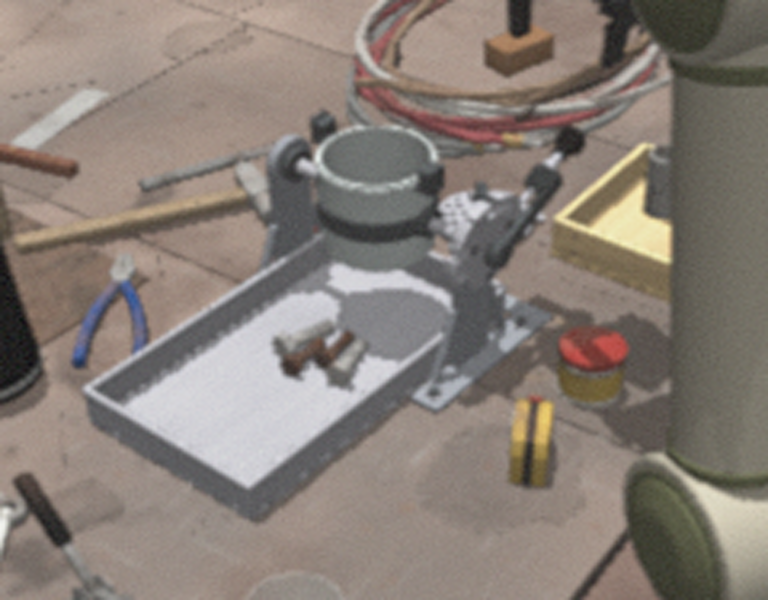

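```bash
python3 -c "
from h import *
a=cv2.imread('pics/scene0.png',0);b=cv2.imread('pics/s29.png',0)
for n,(r,c,h,w) in dict(knob=(160,310,16,18),lever=(178,290,24,30),drum=(180,238,26,42),tray=(230,160,20,30)).items():
    t=a[r:r+h,c:c+w];S=cv2.resize(b[r-6:r+h+6,c-6:c+w+6],None,fx=4,fy=4,interpolation=cv2.INTER_CUBIC);T=cv2.resize(t,None,fx=4,fy=4,interpolation=cv2.INTER_CUBIC)
    m=cv2.minMaxLoc(cv2.matchTemplate(S,T,cv2.TM_CCOEFF_NORMED));print(n,m[1],(m[3][0]/4-6,m[3][1]/4-6))
"
```

```text
knob 0.961464524269104 (0.0, -0.5)
lever 0.9383662343025208 (-0.25, 0.0)
drum 0.9249514937400818 (-0.25, 0.25)
tray 0.9954281449317932 (0.0, 0.0)
```

```bash
python3 -m pendant '{"travel":[[-0.0833,0.1245,0],[-0.0833,0.1245,0],[-0.0833,0.1245,0],[-0.0833,0.1245,0],[0,0,0.045],[0,0,0.045],[0,0,0.045],[0,0,0.045],[0,0,0.045],[0,0,0.045],[0,0,0],[0,0,0]],"rotation":[[0,0,0],[0,0,0],[0,0,0],[0,0,0],[0,0,-0.0413],[0,0,-0.0413],[0,0,-0.0413],[0,0,-0.0413],[0,0,-0.0413],[0,0,-0.0413],[0,0,0],[0,0,0]],"gripper":[-0.3,-0.3,-0.3,-0.3,-0.3,-0.3,-0.3,-0.3,-0.3,-0.3,-0.3,-0.3]}' 50
python3 -c "
from h import *
st,_=snap('wrist','w30');print(st['eef_pos'],bot.get_state()['eef_pos'],st['eef_rot'])"
```

```text
t: 47.15
eef_pos: [619.9, -264.0, 281.5]
eef_rot: [0.42, 0.907, 0.0, -0.0]
ft_force: [0.5, -0.9, 0.1]
gripper_width: 31.0
[ 619.87410352 -264.03528219  281.48588454] [ 619.99662366 -264.06524696  282.05615728] [ 4.20298244e-01  9.07385981e-01  3.73946461e-05 -2.57262463e-04]
```

View pics/w30.png

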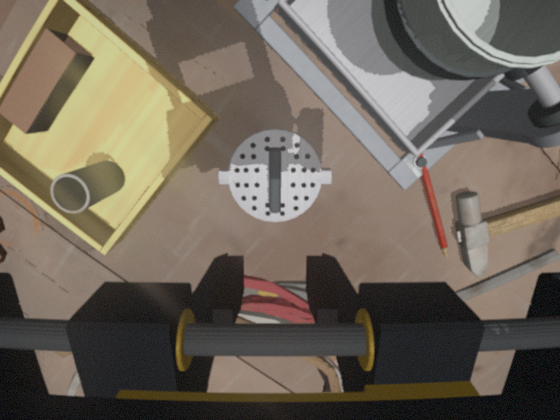

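```bash
python3 -m pendant '{"travel":[[0,0,0.15],[0,0,0.16],[0,0,0.16],[0,0,0.15],[0,0,0.1],[0,0,0.06],[0,0,0.025],[0,0,0],[0,0,0],[0,0,0]],"rotation":[[0,0,0],[0,0,0],[0,0,0],[0,0,0],[0,0,0],[0,0,0],[0,0,0],[0,0,0],[0,0,0],[0,0,0]],"gripper":[-0.3,-0.3,-0.3,-0.3,-0.3,-0.3,-0.3,-0.3,-0.3,-0.3]}' 50
```

```text
t: 48.2
eef_pos: [620.5, -264.2, 41.6]
eef_rot: [0.419, 0.908, -0.0, 0.001]
ft_force: [0.1, -0.6, -0.4]
gripper_width: 30.9
```

```bash
python3 -m pendant '{"travel":[[0,0,0.004],[0,0,0],[0,0,0],[0,0,0],[0,0,0],[0,0,-0.03],[0,0,-0.08],[0,0,-0.1],[0,0,0],[0,0,0]],"rotation":[[0,0,0],[0,0,0],[0,0,0],[0,0,0],[0,0,0],[0,0,0],[0,0,0],[0,0,0],[0,0,0],[0,0,0]],"gripper":[-0.9,-0.9,-0.9,-0.9,-0.9,-0.9,-0.9,-0.9,-0.9,-0.9]}' 60
python3 -c "
from h import *
st,_=snap('wrist','w31');print(st['eef_pos'],st['gripper_width'],st['ft_force'])"
```

```text
t: 49.2
eef_pos: [619.7, -263.7, 101.3]
eef_rot: [0.419, 0.908, 0.0, -0.0]
ft_force: [-0.4, -0.5, -2.9]
gripper_width: 13.5
[ 619.66782387 -263.73047409  101.33004675] 13.525699690204636 [-0.3813354  -0.50949764 -2.93399187]
```

View pics/w31.png

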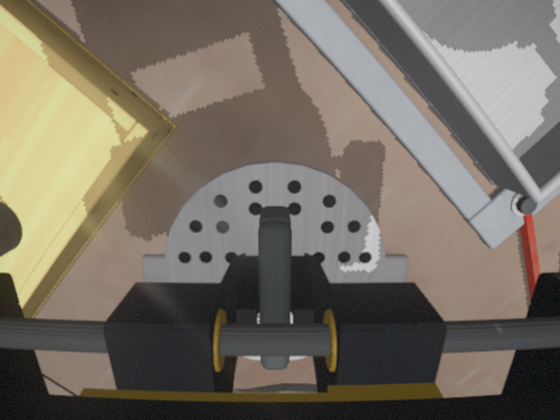

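```bash
python3 -m pendant '{"travel":[[0,0,-0.16],[0,0,-0.16],[0,0,-0.16],[0,0,-0.16],[0,0,-0.16],[0,0,-0.03],[0.109,0.0933,0],[0.109,0.0933,0],[0.109,0.0933,0],[0.109,0.0933,0],[0.108,0.093,0],[0,0,0]],"rotation":[[0,0,0],[0,0,0],[0,0,0],[0,0,0],[0,0,0],[0,0,0],[0,0,0],[0,0,0],[0,0,0],[0,0,0],[0,0,0],[0,0,0]],"gripper":[-0.9,-0.9,-0.9,-0.9,-0.9,-0.9,-0.9,-0.9,-0.9,-0.9,-0.9,-0.9]}' 60
python3 -m pendant '{"travel":[[0,0,0],[0,0,0]],"rotation":[[0,0,0],[0,0,0]],"gripper":[-0.9,-0.9]}'
python3 -c "
from h import *
st,_=snap('wrist','w32');print(st['eef_pos'],st['gripper_width'],st['ft_force'])"
```

```text
t: 50.45
eef_pos: [620.0, -44.1, 348.4]
eef_rot: [0.416, 0.909, 0.0, -0.002]
ft_force: [0.3, 0.0, -2.8]
gripper_width: 13.6
t: 50.65
eef_pos: [620.3, -49.9, 349.1]
eef_rot: [0.419, 0.908, -0.0, -0.001]
ft_force: [0.5, 0.3, -2.2]
gripper_width: 13.2
[620.25660876 -49.90356264 349.08995311] 13.24930212234259 [ 0.45822039  0.34215613 -2.16402428]
```

View pics/w32.png

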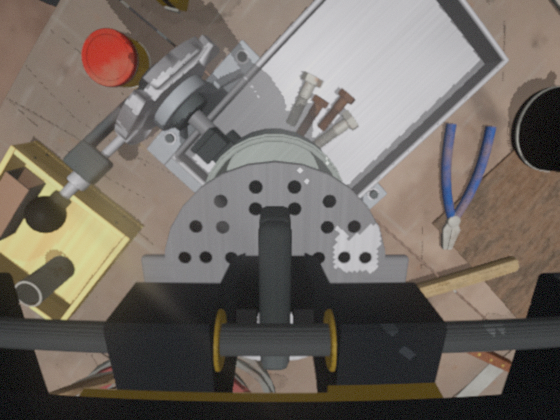

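```bash
python3 -m pendant '{"travel":[[0.002,0.0017,0.05],[0,0,0.1],[0,0,0.09],[0,0,0.03],[0,0,0],[0,0,0]],"rotation":[[0,0,0],[0,0,0],[0,0,0],[0,0,0],[0,0,0],[0,0,0]],"gripper":[-0.9,-0.9,-0.9,-0.9,-0.9,-0.9]}' 60
python3 -c "
from h import *
st,_=snap('wrist','w33');print(st['eef_pos'],st['gripper_width'],st['ft_force'])"
```

```text
t: 51.3
eef_pos: [620.7, -48.7, 271.1]
eef_rot: [0.419, 0.908, 0.0, 0.001]
ft_force: [0.2, 0.1, -2.1]
gripper_width: 13.3
[620.67123679 -48.7164653  271.13869752] 13.28457057335976 [ 0.22297193  0.08109146 -2.0739404 ]
```

View pics/w33.png

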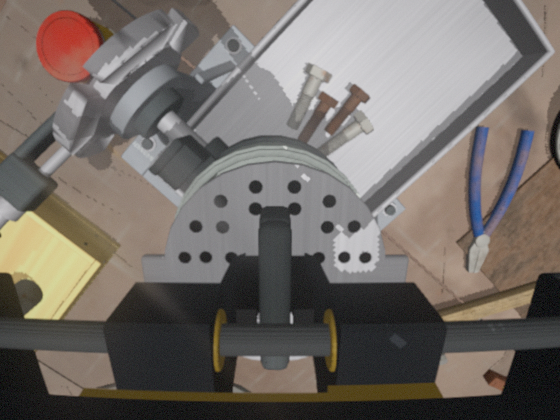

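```bash
python3 -m pendant '{"travel":[[0,0,0.02],[0,0,0.02],[0,0,0.01],[0,0,0],[0,0,0]],"rotation":[[0,0,0],[0,0,0],[0,0,0],[0,0,0],[0,0,0]],"gripper":[-0.9,-0.9,-0.9,-0.9,-0.9]}' 60
```

```text
t: 51.85
eef_pos: [620.2, -48.1, 254.9]
eef_rot: [0.419, 0.908, -0.0, -0.0]
ft_force: [-1.3, 0.7, -1.9]
gripper_width: 13.3
```

```bash
python3 -m pendant '{"travel":[[0,0,0.007],[0,0,0],[0,0,0]],"rotation":[[0,0,0],[0,0,0],[0,0,0]],"gripper":[-0.9,-0.9,-0.9]}' 60
python3 -c "
from h import *
st,_=snap('wrist','w34');print(st['eef_pos'],st['gripper_width'],st['ft_force'])"
```

```text
t: 52.15
eef_pos: [619.8, -48.0, 252.6]
eef_rot: [0.419, 0.908, -0.0, -0.001]
ft_force: [-5.5, 0.9, -0.5]
gripper_width: 13.4
[619.78408666 -47.97385372 252.62094363] 13.41188929773638 [-5.45783875  0.86720694 -0.53639451]
```

View pics/w34.png

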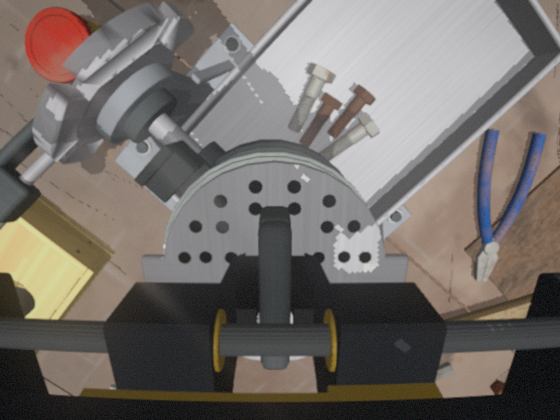

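```bash
python3 -m pendant '{"travel":[[0.0022,-0.0025,0.004],[0,0,0],[0,0,0]],"rotation":[[0,0,0],[0,0,0],[0,0,0]],"gripper":[-0.9,-0.9,-0.9]}' 60
python3 -c "
from h import *
st=bot.get_state();print(st['eef_pos'],st['ft_force'],st['torque'])"
```

```text
t: 52.5
eef_pos: [619.4, -48.2, 251.9]
eef_rot: [0.419, 0.908, 0.0, 0.0]
ft_force: [-1.9, 1.1, 1.5]
gripper_width: 13.6
[619.41666695 -48.23585052 251.91893508] [-1.92658632  1.08564523  1.51671257] [-0.06590155  0.26105508  0.08854471]
```

Seated (weight is off the wrist). Now turn it clockwise.

```bash
python3 -m pendant '{"travel":[[0,0,0.003],[0,0,0],[0,0,0],[0,0,0],[0,0,0],[0,0,0]],"rotation":[[0,0,0.035],[0,0,0.035],[0,0,0.035],[0,0,0.035],[0,0,0.035],[0,0,0]],"gripper":[-0.9,-0.9,-0.9,-0.9,-0.9,-0.9]}' 60
python3 -c "
from h import *
st=bot.get_state();print(st['eef_pos'],st['ft_force'],st['torque'],st['eef_rot'])"
python3 -m pendant '{"travel":[[0,0,0],[0,0,0],[0,0,0],[0,0,0],[0,0,0]],"rotation":[[0,0,0.03],[0,0,0.03],[0,0,0.007],[0,0,0],[0,0,0]],"gripper":[-0.9,-0.9,-0.9,-0.9,-0.9]}' 60
python3 -c "
from h import *
st=bot.get_state();print(st['eef_pos'],st['ft_force'],st['torque'],2*np.degrees(np.arctan2(st['eef_rot'][1],st['eef_rot'][0])));snap('wrist','w35')"
```

```text
t: 53.1
eef_pos: [619.7, -48.4, 251.1]
eef_rot: [0.65, 0.76, 0.0, 0.001]
ft_force: [-0.0, 1.1, 3.0]
gripper_width: 13.5
[619.65668557 -48.38619656 251.10918038] [-0.01926065  1.1303598   3.00381316] [-0.31339694  0.02968367 -0.06167413] [6.49887680e-01 7.60029752e-01 3.15410185e-04 8.24343938e-04]
t: 53.6
eef_pos: [619.6, -48.3, 251.1]
eef_rot: [0.725, 0.689, 0.0, 0.001]
ft_force: [1.7, -1.6, 3.9]
gripper_width: 13.4
[619.56917345 -48.31916575 251.09854363] [ 1.73136971 -1.63489738  3.87388428] [-0.47191138 -0.32097622  0.02405168] 87.09166052182637
```

View pics/w35.png

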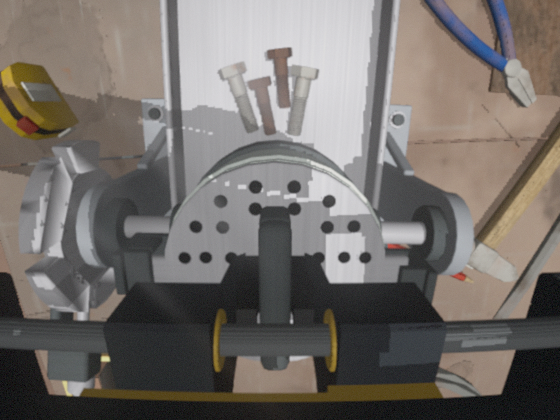

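```bash
python3 -m pendant '{"travel":[[0,0,0],[0,0,0],[0,0,0]],"rotation":[[0,0,0.012],[0,0,0],[0,0,0]],"gripper":[-0.9,-0.9,-0.9]}' 60
python3 -c "
from h import *
st=bot.get_state();print(st['eef_pos'],st['ft_force'],st['torque'],2*np.degrees(np.arctan2(st['eef_rot'][1],st['eef_rot'][0])))"
```

```text
t: 53.95
eef_pos: [619.4, -48.1, 251.1]
eef_rot: [0.738, 0.675, 0.0, 0.0]
ft_force: [0.9, 0.3, 4.2]
gripper_width: 13.4
[619.38604998 -48.13051531 251.10039741] [0.86119875 0.25965586 4.24159481] [-0.31125156 -0.1652991   0.11150145] 84.88524515785512
```

```bash
python3 -m pendant '{"travel":[[0,0,0],[0,0,0],[0,0,0],[0,0,-0.05],[0,0,-0.1],[0,0,-0.15],[0.08,0,-0.15],[0.02,0,0],[0,0,0],[0,0,0]],"rotation":[[0,0,0],[0,0,0],[0,0,0],[0,0,0],[0,0,0],[0,0,0],[0,0,0],[0,0,0],[0,0,0],[0,0,0]],"gripper":[-0.3,-0.3,-0.3,-0.3,-0.3,0,1,1,1,1]}' 60
python3 -c "
from h import *
st,_=snap('wrist','w36');print(st['eef_pos'],bot.get_state()['eef_pos'],st['eef_rot'])
im=cv2.imread('pics/w36.png')[130:290,190:400];cv2.imwrite('pics/w36c.png',cv2.resize(im,None,fx=3.7,fy=3.7,interpolation=cv2.INTER_CUBIC))
snap('scene','s36')"
```

```text
t: 54.95
eef_pos: [621.8, -18.9, 382.9]
eef_rot: [0.738, 0.674, -0.001, -0.001]
ft_force: [0.2, -0.4, 0.1]
gripper_width: 68.6
[621.75070712 -18.9126957  382.93610037] [621.74813071 -19.13038791 382.90567757] [ 0.73848674  0.67426608 -0.00097569 -0.00128019]
```

View pics/w36.png

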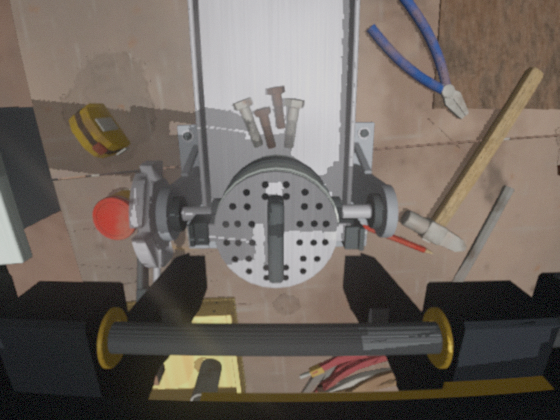

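View pics/w36c.png

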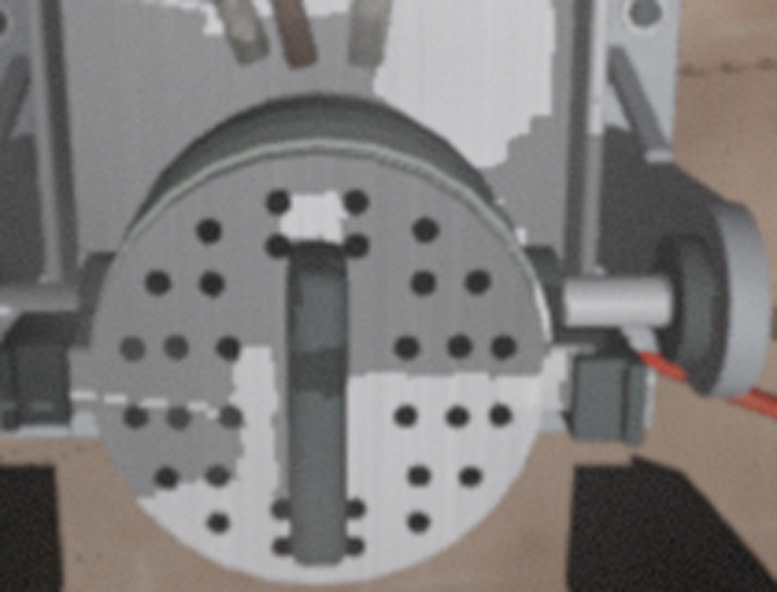

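```bash
python3 -c "
from h import *
c=cam('wrist')
a=onz(c,(319/3.7+190,264/3.7+130),254);b=onz(c,(318/3.7+190,566/3.7+130),254)
print(a,b,(a+b)/2,np.linalg.norm(a-b),np.degrees(np.arctan2(*(a-b)[:2])))
for t,z in [('cap_grip',244),('mouth',218),('pivot',160)]:
  r=nets.spot_point('wrist',t);print(t,[(x,onz(c,x['location'][::-1],z)) for x in r[:2]])
A=cv2.imread('pics/scene0.png',0);B=cv2.imread('pics/s36.png',0)
for n,(r,cc,h,w) in dict(knob=(160,310,16,18),cap=(156,236,26,44),drum=(186,238,20,42),tin=(228,312,30,26),tape=(250,296,34,22),tum=(312,212,48,40)).items():
    t=A[r:r+h,cc:cc+w];S=cv2.resize(B[r-6:r+h+6,cc-6:cc+w+6],None,fx=4,fy=4,interpolation=cv2.INTER_CUBIC);T=cv2.resize(t,None,fx=4,fy=4,interpolation=cv2.INTER_CUBIC)
    m=cv2.minMaxLoc(cv2.matchTemplate(S,T,cv2.TM_CCOEFF_NORMED));print(n,round(m[1],3),(m[3][0]/4-6,m[3][1]/4-6))
im=cv2.imread('pics/s36.png')[120:320,140:380];cv2.imwrite('pics/s36c.png',cv2.resize(im,None,fx=3.2,fy=3,interpolation=cv2.INTER_CUBIC))
"
```

```text
[623.11151509 -12.93562653 254.        ] [616.19826129 -86.75715403 254.        ] [619.65488819 -49.84639028 254.        ] 74.14452778881798 5.350043575869115
cap_grip [({'location': [241.3, 273.1], 'conf': 0.9}, array([616.93364582, -51.44723266, 244.        ]))]
mouth []
pivot [({'location': [216.0, 155.0], 'conf': 0.95}, array([483.07129249, -44.2871613 , 160.        ]))]
knob 0.855 (-0.25, 0.0)
cap 0.777 (0.25, -0.25)
drum 0.988 (0.0, 0.0)
tin 0.835 (-0.25, 0.0)
tape 0.726 (0.0, 0.25)
tum 0.994 (0.0, 0.0)
```

View pics/s36c.png

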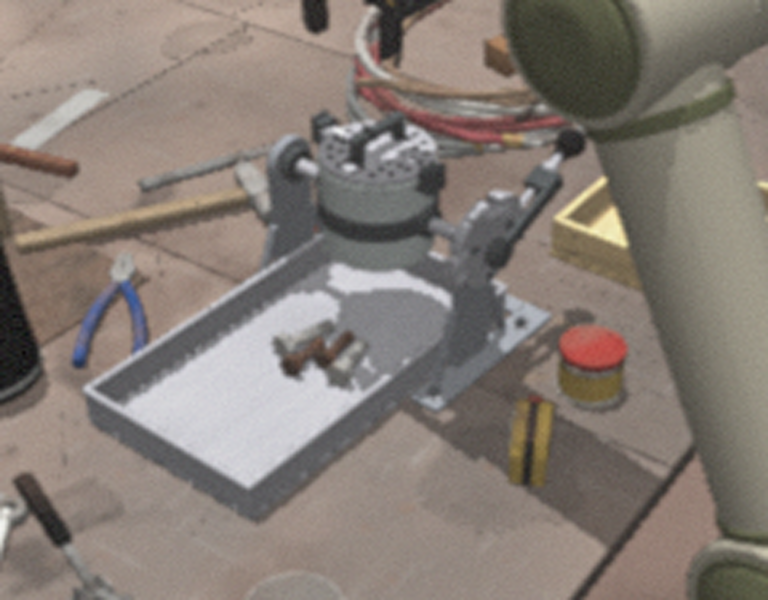

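```bash
python3 -c "
from h import *
snap('top','t37')
im=cv2.imread('pics/t37.png')[120:280,160:430];cv2.imwrite('pics/t37c.png',cv2.resize(im,None,fx=2.9,fy=2.9,interpolation=cv2.INTER_CUBIC))
"
```

```text
(no output)
```

View pics/t37c.png

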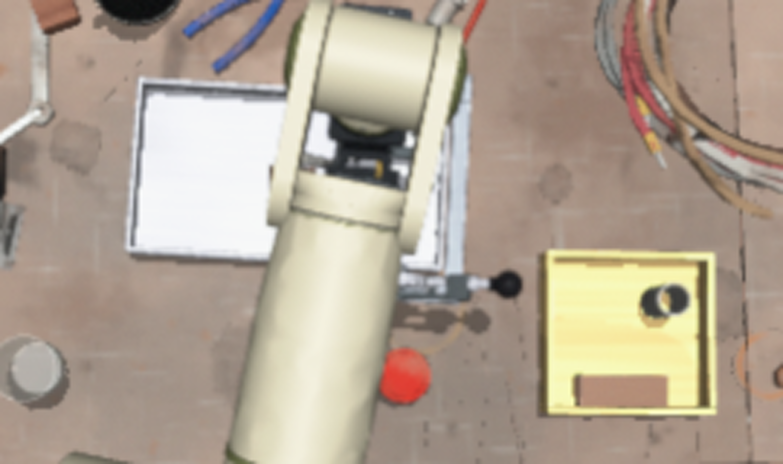

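The top view shows both offcuts in the box, the knob back at its starting pixel (507,283), and the tin and tumbler unmoved. Nothing is left to fix, so I'm handing in.

```bash
python3 -c "
from bench import ticket
print(ticket.finish_job())"
```

```text
the job is handed in; nothing more can be done
None
```

I handed the job in at about 55 s, and every end condition I could check looked right; the hand-in gives no verdict.

**What I did**
- I moved the two offcuts present (the pipe and tube_b) into the plywood box, then twisted the cap off and set it on the table.
- I pulled the pin, tipped the drum to the last notch and let the pin home there. All four bolts slid into the tray.
- I swung the drum back upright, let the pin home in the first notch, put the cap back and turned it clockwise under its claws.

**Last checks**
- **Cap:** its centre measured within about 1 mm of where it started. The handle lies about 1° off the drum's axis, where it was about 2–3° off at the start.
- **Stop:** I felt no clear hard stop when turning the cap home. That it is closed rests on this angle reading.
- **Drum and pin:** in the scene picture, knob and drum are within 0.5 px of the starting view, and the pin rod shows its original short length.
- **Bolts and offcuts:** four bolts in the tray and both offcuts in the box.
- **Tin, tape measure, tumbler:** within 0.3 px of the starting view.

**Readings that disagreed**
- In the last notch, knob measurements differed by several mm between views. They put the lever at about 66–67° instead of 67.5°. I took the pin as home from the short rod and a lever radius of at most about 150 mm.
- On the way back the ball shifted a few mm in the grip, and the knob force briefly reached about 24 N, probably from pulling the pin against its end of travel. I eased off and carried on.

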